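Pack a cylinder service kit in layers

ROBOT

A 6-joint arm with a two-finger parallel gripper is mounted at the origin on a cart in front of the work surface, level with it; the furniture and walls round the work are solid. World frame = base frame: x ahead of the robot, y to its left, z up, the work surface at z = 0. Lengths are in m, angles in rad, forces in N, time in s.
With the tool pointing down it reaches from about 0.35 to 0.85 m from the base axis. Payload 8.1 kg.
Tool frame: the origin (TCP) lies at the very end of the fingers, on their centre line; the grasp point (between the pads) lies robot.hold_point_z behind it (robot.hold_point_z is the distance from the TCP to the grasp point, in m); z points along the fingers, y is the direction in which the jaws open and shut (so a half turn about z gives the same grasp; the last joint's range is limited). The gripper opens to 93 mm and grips with 3 to 60 N. Pads are 15 mm wide; open, the fingers measure 128 mm over their backs; the gripper's body (75 mm by 188 mm) begins 65 mm behind the grasp point.
Start: joints at [-1.189, 0.13, 1.488, -0, 1.523, -0.085], TCP at [0.27, -0.536, 0.219] pointing down, gripper open.
Joint ranges: [-2.96, 2.96], [-0.89, 2.26], [0.02, 2.5], [-1.34, 4.48], [0, 2.73], [-2.66, 2.66]. Speed limits (rad/s): [2.39, 2.39, 2.79, 3.14, 3.14, 3.14].

INTERFACE

Orientations are given as a rotation vector (axis times angle).
In Python, from plant import robot, cams gives the robot as it stands. The module is installed in compiled form; this text tells all that it offers.
- The arm moves only by the tool step_arm, never from a script. Its argument "deltas" is a list of rows, each an object with "offset": the shift along the tool's x, y, z in cm, a list of three; "roll": the turn about the tool's z in rad. In form: [{"offset": [x, y, z], "roll": roll}, ...]. A call has 1 to 12 rows; each row shifts and turns the commanded pose from where the row before left it, along the tool's axes as they then stand; what a row does not reach is not made up. A row lasts 1/8 s, in which the tool goes at most 62.5 mm and 10.7 degrees, less where a joint would pass 70% of its speed; a pose out of reach is approached as far as the arm can. A call with a gripper value outside its range is refused whole. "fingers" is the finger opening in cm, from 0 to 9.3, set as the call begins (left out, the last holds). The fingers move at their own pace and stop on an object; "grip_force" is the grip in N (left out, the last holds). Time passes only in rows, so rows that do not move let the fingers close. It gives the time, the measured TCP pose, the force and the opening at its end, in the units of the state.
- robot.read_state(): the state, without advancing time (a new reading comes with each control period).
- cams.read_camera(name): name is "scene" or "top" or "wrist"; returns a dict with "pixels" (384x512x3 uint8, red, green, blue), "fx", "fy", "cx", "cy" (pixels), "k1" (the pictures are not rectified: a ray, as slopes to the right and down, at radius r is drawn at 1 + k1 r^2 times it, then the intrinsics apply), "extrinsics" (4x4, takes a point from world to camera coordinates). Camera axes: x right, y down, z forward; pixel columns grow to the right and rows downward; lengths in m; the calibration is good to about 2 mm. A picture is of the moment at which its call begins. There is no depth.
- robot.close_job(): hands the job in, once; it reports no verdict.
Trained networks look in a picture, given as the dict that the camera call returned (one of the last four; its "shot" number tells which), for a name from the list of things; names that differ only in an ending like _2 or _b are one class to them, and where a whole thing is asked for, a point or a joint stands for the part that bears it (a point fixed in the world has none). Each returns a list of dicts, best first, with "score" (0 to 1); they miss things now and then, are a little off and sometimes report something else, mostly with a low value. They report only what shows in the picture. A call takes as long as a camera call. They do not tell look-alikes from the thing itself.
- cams.boxes_of(picture, thing): "xy" ([column, row] in pixels, amid what is visible of it).
- cams.silhouettes(picture, thing): "mask" (384x512 bool, what is visible of it) and "xy" ([column, row] in pixels, amid what is visible of it).
- cams.pinpoint(picture, thing): "xy" ([column, row] in pixels: a listed point, or the origin of a listed thing).
The state is a dict: "t": time; "q": joint angles; "dq": joint speeds; "joint_torque": joint torques, N m; "tool_pos": TCP position; "orientation": TCP orientation; "force": force on the tool from outside, world axes, zero at the start; "wrist_torque": the same for the moment, N m; "opening": finger opening in m.
Only numpy, scipy, OpenCV 4.12 (cv2) and the standard library are available. Lean on these libraries where they do the work, as an engineer would, in place of code of your own. Each camera call takes 0.05 s, during which the arm holds its last target. There are 200 camera calls.

TASK

Pack the kit in layers: first lay every piston rod in a comb slot of its own in the cradle, reaching across both combs and about centred; then put the cover board over them, flat and square on the four corner posts, with its handle running left to right, across the rods. Then stand all the cylinder bodies on the board in one straight row centred on the engraved line nearer the robot, and both end caps in one straight row centred on the line behind the handle; everything square to the board and side by side, with no more than about 10 mm between neighbours.

Things in the scene. Friction and masses are not known exactly. Their poses are not given: they have to be found in the camera images.
- cradle: Fixed packing cradle: dark base plate 210 x 210 x 8 mm, two black comb bars across it, an aluminium post at each corner, post tops 54 mm above the bench (the board's underside rests on these). Origin: centre of its underside on the bench; x away from the robot (turned up to 0.2 rad), y left, z up. Nothing stands between the combs.
- cradle_slots (a point): Point 30 mm above the cradle's origin, level with the slot floors; axes as the cradle. The combs run along y at x = -46 and +46 mm, 18 mm thick. Each has three slots, open at the top, at y = -55.5, 0 and +55.5 mm, 30 mm wide, teeth 14 mm high. A rod lies along x in the same slot of both combs, its axis 38 mm above the bench.
- board_centre (a point): Grey cover board 220 (x) x 210 x 8 mm, about 0.5 kg, flat on the bench at first. Upright plate handle in its middle: 10 mm thick (x), 50 mm long (y), 45 mm high. Point: middle of the handle, 30.5 mm above the underside, 22.5 mm above the deck; z up. Thin dark engraved lines along y on the deck at x = -66 and +66 mm are the row lines. Same either way round.
- rod_1_centre (a point): Chromed round piston rod with one threaded end, 128 mm long, 16 mm diameter, about 0.2 kg (rests as if square, does not roll). Point: mid-length on its axis, 8 mm above what it lies on; y runs along the rod. May be absent.
- rod_2_centre (a point): Chromed round piston rod with one threaded end, 128 mm long, 16 mm diameter, about 0.2 kg (rests as if square, does not roll). Point: mid-length on its axis, 8 mm above what it lies on; y runs along the rod. May be absent.
- rod_3_centre (a point): Chromed round piston rod with one threaded end, 128 mm long, 16 mm diameter, about 0.2 kg (rests as if square, does not roll). Point: mid-length on its axis, 8 mm above what it lies on; y runs along the rod. May be absent.
- block_1_centre (a point): Light square aluminium cylinder body without a rod, 60 x 60 x 58 mm high, 0.45 to 0.8 kg. Point: its centre, 29 mm above its underside; x and y square to its side faces, z up. May be absent.
- block_2_centre (a point): Light square aluminium cylinder body without a rod, 60 x 60 x 58 mm high, 0.45 to 0.8 kg. Point: its centre, 29 mm above its underside; x and y square to its side faces, z up. May be absent.
- block_3_centre (a point): Light square aluminium cylinder body without a rod, 60 x 60 x 58 mm high, 0.45 to 0.8 kg. Point: its centre, 29 mm above its underside; x and y square to its side faces, z up. May be absent.
- cap_1_centre (a point): Flat square machined end cap with a low round boss on top, 56 x 56 mm, 18 mm high with the boss, square flange 12 mm high, 0.11 kg. Point: on its vertical axis 9 mm above its underside; x and y square to its sides, z up.
- cap_2_centre (a point): Flat square machined end cap with a low round boss on top, 56 x 56 mm, 18 mm high with the boss, square flange 12 mm high, 0.11 kg. Point: on its vertical axis 9 mm above its underside; x and y square to its sides, z up.
Things that resemble listed ones, but are neither listed nor needed, are in the scene too. What is shaped like the part that bears rod_1_centre but black or turquoise is not meant.

How it is judged:
On the way, in this order (a step that is already met when the one before it is completed fails the run):
1. all rods lie in slots of the cradle (x of rod_1_centre in the frame of cradle between -0.02 and 0.02 m and y of rod_1_centre in the frame of cradle between -0.085 and 0.085 m and z of rod_1_centre in the frame of cradle between 0.033 and 0.043 m and angle between the y axis of each of rod_1_centre, rod_2_centre, rod_3_centre and the x axis of cradle, either way round below 0.2 rad and x of rod_2_centre in the frame of cradle between -0.02 and 0.02 m and y of rod_2_centre in the frame of cradle between -0.085 and 0.085 m and z of rod_2_centre in the frame of cradle between 0.033 and 0.043 m and x of rod_3_centre in the frame of cradle between -0.02 and 0.02 m and y of rod_3_centre in the frame of cradle between -0.085 and 0.085 m and z of rod_3_centre in the frame of cradle between 0.033 and 0.043 m), for 0.2 s.
2. the board lies square on the four posts, over the rods (all of step 1 and horizontal distance between board_centre and cradle below 0.015 m and angle between the x axis of board_centre and the x axis of cradle, either way round below 0.1 rad and angle between board_centre's own z axis and vertical below 0.05 rad and z of board_centre in the frame of cradle between 0.079 and 0.09 m), for 0.2 s.
At the end, for the whole second after the job is handed in: Rods down in slots of both combs, middles within 20 mm; board on the posts within 15 mm and 0.1 rad; cylinder bodies on the line nearer the robot, end caps on the far one, each centred within 13 mm, square within 0.15 rad, at most 80 mm from mid-line and about 16 mm from a neighbour (all of step 2 and x of each of block_1_centre, block_2_centre, block_3_centre in the frame of cradle below -0.03 m and (x of block_1_centre in the frame of board_centre between -0.079 and -0.053 m or x of block_1_centre in the frame of board_centre between 0.053 and 0.079 m) and y of block_1_centre in the frame of board_centre between -0.08 and 0.08 m and z of block_1_centre in the frame of board_centre between 0.001 and 0.0135 m and (angle between the x axis of block_1_centre and the x axis of board_centre, either way round below 0.15 rad or angle between the y axis of block_1_centre and the x axis of board_centre, either way round below 0.15 rad or angle between the z axis of block_1_centre and the x axis of board_centre, either way round below 0.15 rad) and (horizontal distance between block_1_centre and block_2_centre below 0.076 m or horizontal distance between block_1_centre and block_3_centre below 0.076 m) and (x of block_2_centre in the frame of board_centre between -0.079 and -0.053 m or x of block_2_centre in the frame of board_centre between 0.053 and 0.079 m) and y of block_2_centre in the frame of board_centre between -0.08 and 0.08 m and z of block_2_centre in the frame of board_centre between 0.001 and 0.0135 m and (angle between the x axis of block_2_centre and the x axis of board_centre, either way round below 0.15 rad or angle between the y axis of block_2_centre and the x axis of board_centre, either way round below 0.15 rad or angle between the z axis of block_2_centre and the x axis of board_centre, either way round below 0.15 rad) and (horizontal distance between block_2_centre and block_1_centre below 0.076 m or horizontal distance between block_2_centre and block_3_centre below 0.076 m) and (x of block_3_centre in the frame of board_centre between -0.079 and -0.053 m or x of block_3_centre in the frame of board_centre between 0.053 and 0.079 m) and y of block_3_centre in the frame of board_centre between -0.08 and 0.08 m and z of block_3_centre in the frame of board_centre between 0.001 and 0.0135 m and (angle between the x axis of block_3_centre and the x axis of board_centre, either way round below 0.15 rad or angle between the y axis of block_3_centre and the x axis of board_centre, either way round below 0.15 rad or angle between the z axis of block_3_centre and the x axis of board_centre, either way round below 0.15 rad) and (horizontal distance between block_3_centre and block_1_centre below 0.076 m or horizontal distance between block_3_centre and block_2_centre below 0.076 m) and x of each of cap_1_centre, cap_2_centre in the frame of cradle above 0.03 m and (x of cap_1_centre in the frame of board_centre between -0.079 and -0.053 m or x of cap_1_centre in the frame of board_centre between 0.053 and 0.079 m) and y of cap_1_centre in the frame of board_centre between -0.08 and 0.08 m and z of cap_1_centre in the frame of board_centre between -0.021 and -0.007 m and (angle between the x axis of cap_1_centre and the x axis of board_centre, either way round below 0.15 rad or angle between the y axis of cap_1_centre and the x axis of board_centre, either way round below 0.15 rad or angle between the z axis of cap_1_centre and the x axis of board_centre, either way round below 0.15 rad) and horizontal distance between cap_1_centre and cap_2_centre below 0.072 m and (x of cap_2_centre in the frame of board_centre between -0.079 and -0.053 m or x of cap_2_centre in the frame of board_centre between 0.053 and 0.079 m) and y of cap_2_centre in the frame of board_centre between -0.08 and 0.08 m and z of cap_2_centre in the frame of board_centre between -0.021 and -0.007 m and (angle between the x axis of cap_2_centre and the x axis of board_centre, either way round below 0.15 rad or angle between the y axis of cap_2_centre and the x axis of board_centre, either way round below 0.15 rad or angle between the z axis of cap_2_centre and the x axis of board_centre, either way round below 0.15 rad) and horizontal distance between cap_2_centre and cap_1_centre below 0.072 m); the robot touches nothing.
Of rod_1, rod_2, rod_3 only 2 to 3 are there at a start; the rules pass over those that are not, and their reading is None.
Of block_1, block_2, block_3 only 2 to 3 are there at a start; the rules pass over those that are not, and their reading is None.
At some moment in a run one of block_1, block_2, block_3, cap_1, cap_2 may be knocked a few centimetres aside while the robot is not near it.
Once in a run the grip may slacken for a moment while it holds something.
It also fails if it takes over 210 s, if anything falls off the work surface, if the arm or the gripper's body presses on something with over 40 N, if the wrist force passes 120 N, or if a joint passes its speed limit or range.

## Working session

There is one attempt and no reset: what is moved stays moved. The work goes in short steps, Python scripts to look and compute and a tool call to move; the robot and the scene stay as the last step left them, time stands still between calls to the robot, and variables do not carry over. Pictures are saved under pics/ and viewed, about 12 in all and at most 16, crops included, and the job is handed in when it is done.

Besides the shell and the picture viewer there is one more tool, called after ">>>" by a JSON object that holds its "op" and its "data". step_arm: Moves the arm, as the interface text tells. Its arguments: {"type":"object","properties":{"deltas":{"type":"array"},"fingers":{"type":"number"},"grip_force":{"type":"number"}},"required":["deltas"]}

```bash
mkdir -p pics
cat > h.py <<'E'
import numpy as np, cv2
from scipy.spatial.transform import Rotation as R
from plant import robot, cams
def ray(p,xy):
    u=np.array([(xy[0]-p["cx"])/p["fx"],(xy[1]-p["cy"])/p["fy"]]); s=u.copy()
    for _ in range(20): s=u/(1+p["k1"]*(s@s))
    E=np.array(p["extrinsics"]); d=E[:3,:3].T@np.array([s[0],s[1],1]); o=-E[:3,:3].T@E[:3,3]
    return o,d
def at(p,xy,z):
    o,d=ray(p,xy); return o+d*(z-o[2])/d[2]
def proj(p,X):
    E=np.array(p["extrinsics"]); c=E[:3,:3]@np.array(X)+E[:3,3]; s=c[:2]/c[2]; s=s*(1+p["k1"]*(s@s))
    return np.array([s[0]*p["fx"]+p["cx"],s[1]*p["fy"]+p["cy"]])
def save(p,n,crop=None,k=1.5):
    im=cv2.cvtColor(np.array(p["pixels"]),cv2.COLOR_RGB2BGR)
    if crop: a,b,c,d=crop; im=im[b:d,a:c]
    cv2.imwrite("pics/"+n,cv2.resize(im,None,fx=k,fy=k,interpolation=cv2.INTER_CUBIC))
E
cat > a.py <<'E'
from h import *
s=robot.read_state(); print(s["t"],s["tool_pos"],s["orientation"],s["force"],s["opening"],robot.hold_point_z)
for c in ("top","scene"):
    p=cams.read_camera(c); save(p,c+"0.png")
    E=np.array(p["extrinsics"]); print(c,-E[:3,:3].T@E[:3,3],p["fx"],p["k1"])
    for n,z in (("cradle",0),("cradle_slots",.03),("board_centre",.0305),("rod_1_centre",.008),("block_1_centre",.029),("cap_1_centre",.009)):
        for r in cams.pinpoint(p,n): print(n,np.round(r["xy"],1),round(r["score"],2),np.round(at(p,r["xy"],z)[:2],3))
E
python3 a.py
```

```text
0.0 [ 0.2698268  -0.53527208  0.21759114] [-3.05464999e+00 -7.26150716e-01  4.24856273e-04] [ 0.3826422  -0.30124746  0.62755999] 0.09326846273634794 0.0188
top [0.29193784 0.14262495 1.40948173] 434.45434283030147 -0.14382528611828027
cradle [290.8 188.9] 0.86 [0.532 0.02 ]
cradle_slots [291.1 187.4] 0.88 [0.532 0.022]
board_centre [206.7 163.8] 0.64 [0.615 0.294]
rod_1_centre [110.5 223.8] 0.73 [0.426 0.616]
rod_1_centre [246.3 229. ] 0.63 [0.402 0.169]
rod_1_centre [355.1 236.7] 0.48 [ 0.37  -0.183]
block_1_centre [368.  182.8] 0.72 [ 0.543 -0.23 ]
cap_1_centre [364.8 154.3] 0.53 [ 0.644 -0.231]
scene [-0.6688767   1.29803625  0.76363521] 447.71569770216985 -0.0035810763300687474
cradle [272.4 200. ] 0.63 [0.526 0.029]
cradle [237.5 234.2] 0.18 [0.405 0.341]
cradle_slots [275.2 193.6] 0.68 [0.516 0.021]
board_centre [209.1 204.9] 0.98 [0.626 0.29 ]
rod_1_centre [267.2 221. ] 0.67 [0.391 0.2  ]
rod_1_centre [171.6 258.1] 0.53 [0.426 0.612]
rod_1_centre [339.2 195.8] 0.41 [ 0.338 -0.189]
rod_1_centre [274.1 200.1] 0.19 [0.507 0.038]
block_1_centre [305. 178.] 0.73 [ 0.545 -0.21 ]
cap_1_centre [291.7 172.4] 0.48 [ 0.674 -0.266]
```

View pics/top0.png

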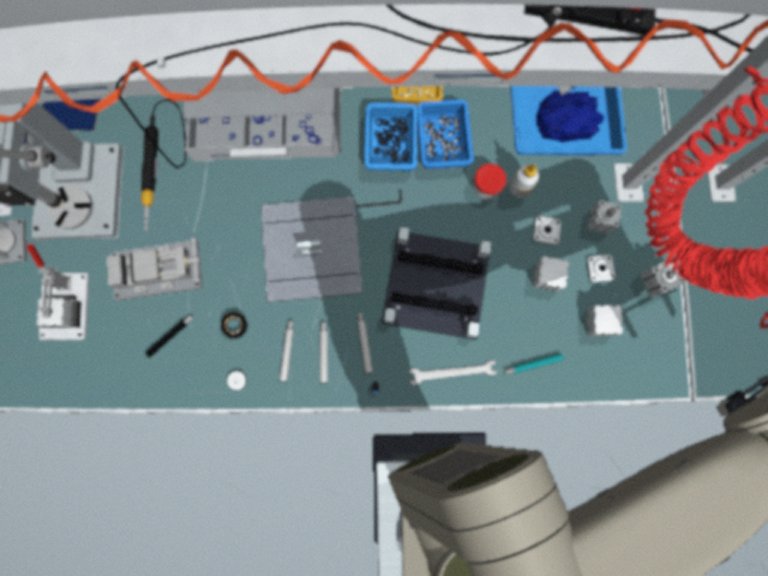

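View pics/scene0.png

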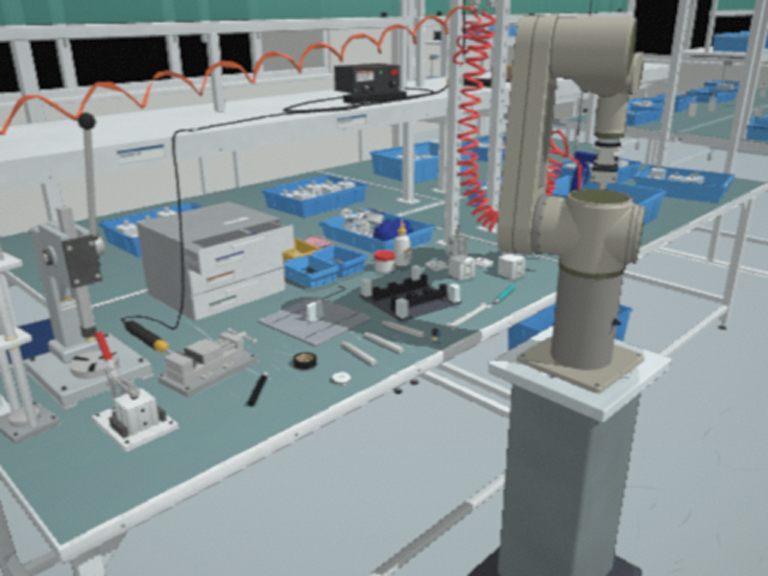

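Top view: rods at about (191,233), (216,233) and (243,229) px, board (207,164), cradle (291,189). Light bodies are at about (367,182) and (403,213), and caps at (365,153) and (400,178). The squares at (403,143) and (440,185) look like bodies with rods, so look-alikes, as are the black stick (112,223) and the turquoise one (355,242). One crop to confirm this.

```bash
cat > b.py <<'E'
from h import *
p=cams.read_camera("top"); save(p,"crop1.png",(180,125,470,260),2.7)
for n in ("rod_1_centre","block_1_centre","cap_1_centre","board_centre","cradle"):
    for r in cams.silhouettes(p,n):
        m=np.array(r["mask"]).astype(np.uint8); pts=np.argwhere(m)[:,::-1]
        print(n,np.round(r["xy"],1),round(r["score"],2),len(pts),end=" ")
        if len(pts)>20:
            z={"rod":.012,"blo":.058,"cap":.012,"boa":.008,"cra":.008}[n[:3]]
            w=np.array([at(p,q,z)[:2] for q in pts]); (c,wh,a)=cv2.minAreaRect((w*1000).astype(np.float32))
            print(np.round(c),np.round(wh),round(a,1))
        else: print()
E
python3 b.py
```

```text
rod_1_centre [359.5 241.4] 0.74 163 [ 353. -185.] [ 16. 131.] 12.7
rod_1_centre [109.9 225. ] 0.72 164 [424. 610.] [ 17. 122.] 39.2
rod_1_centre [366.  181.8] 0.67 419 [ 549. -232.] [74. 69.] 77.8
rod_1_centre [243.5 231.4] 0.6 179 [403. 181.] [125.  16.] 7.8
block_1_centre [366.4 180.7] 0.72 473 [ 541. -220.] [76. 71.] 81.0
cap_1_centre [360.8 152.7] 0.58 279 [ 646. -230.] [58. 58.] 86.0
board_centre [209.2 166.5] 0.68 4132 [616. 296.] [228. 212.] 3.7
cradle [293.2 191.4] 0.81 4034 [534.  21.] [210. 219.] 79.5
```

View pics/crop1.png

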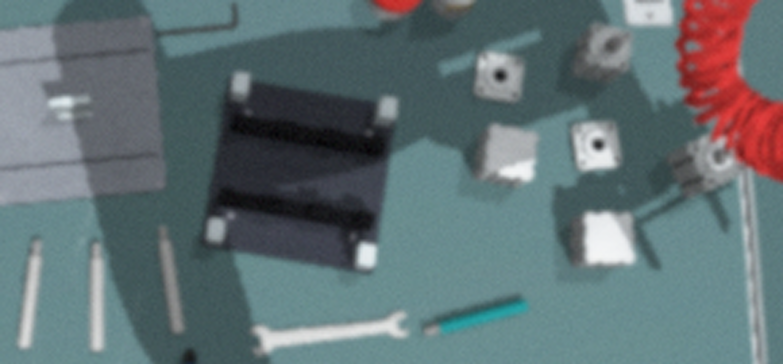

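Crop confirms three chrome rods, at (31,293), (97,295) and (170,280) in the crop. The two light bodies without rods are at (506,154) and (603,237). The grey ones at (603,50) and (705,165) have rods, so they are look-alikes. The caps are at (500,76) and (596,145).

```bash
cat >> h.py <<'E'
def yaw(rv):
    x=R.from_rotvec(rv).as_matrix()[:,0]; return np.arctan2(x[1],x[0])
def plan(tgt,psi=None,s=None):
    """tgt world TCP xyz; psi yaw of tool x (mod pi). prints roll, then offset after the roll (cm)"""
    s=s or robot.read_state(); y0=yaw(s["orientation"]); roll=0
    if psi is not None:
        roll=(y0-psi+np.pi/2)%np.pi-np.pi/2
    y=y0-roll; d=np.array(tgt)-s["tool_pos"]
    o=[d[0]*np.cos(y)+d[1]*np.sin(y), d[0]*np.sin(y)-d[1]*np.cos(y), -d[2]]
    print("t %.2f yaw %.3f q6 %.2f roll %.3f off(cm) %s tcp %s"%(s["t"],y0,s["q"][5],roll,np.round(np.array(o)*100,2),np.round(s["tool_pos"],4)))
E
python3 - <<'E'
from h import *
p=cams.read_camera("top")
f=lambda x,y,z: at(p,(x/2.7+180,y/2.7+125),z)[:2]
for n,a,b in (("A",(36,238),(25,348)),("B",(96,240),(97,348)),("C",(162,228),(178,332))):
    A=f(*a,.008);B=f(*b,.008); d=A-B; print(n,np.round((A+B)/2,3),np.linalg.norm(d),np.arctan2(d[1],d[0]))
P=[f(*q,.054) for q in ((241,84),(387,108),(215,229),(367,252))]
print(np.round(P,3),np.mean(P,0),np.arctan2(*( (P[0]-P[2]+P[1]-P[3])[::-1])), np.arctan2(*((P[0]-P[1]+P[2]-P[3])*[-1,1])))
for q in ((506,152),(603,230)): print("blk",f(*q,.05))
for q in ((500,76),(596,145)): print("cap",f(*q,.012))
print("cab",at(p,(153,108),.15), at(p,(153,108),0.2))
s=cams.read_camera("scene")
o1,d1=ray(s,(490/1.5,222/1.5))
for k in (1.6,1.8,2,2.2): X=o1+d1*k; print(np.round(X,2),proj(p,X)*1.5)
plan((.40,.24,.30),0.)
E
```

```text
A [0.391 0.347] 0.13241332374882708 -0.09870277521075885
B [0.389 0.268] 0.1292483709064411 0.0034523725138858757
C [0.404 0.18 ] 0.12615354864702208 0.13829691395882443
[[ 0.631  0.091]
 [ 0.599 -0.082]
 [ 0.458  0.125]
 [ 0.428 -0.051]] [0.52922426 0.02075842] -0.18727033373003732 -0.1766520066036923
blk [ 0.54441776 -0.22309614]
blk [ 0.44855484 -0.33524824]
cap [ 0.6472402  -0.23190733]
cap [ 0.55848614 -0.34737574]
cab [0.76739591 0.4482586  0.15      ] [0.74852076 0.43612529 0.2       ]
[0.25 0.04 0.29] [443.46892759 418.64568255]
[ 0.36 -0.12  0.23] [524.78919519 351.39385434]
[ 0.48 -0.27  0.17] [594.59337595 292.50452695]
[ 0.59 -0.43  0.11] [654.05247872 241.39482765]
t 1.10 yaw 0.467 q6 -0.09 roll 0.467 off(cm) [ 12.99 -77.58  -8.14] tcp [ 0.2701 -0.5358  0.2186]
```

>>> {"op": "step_arm", "data": {"deltas": [{"offset": [0,0,-2.7],"roll": 0.156},{"offset": [0,0,-2.7],"roll": 0.156},{"offset": [0,0,-2.7],"roll": 0.156},{"offset": [0.87,-5.17,0],"roll": 0},{"offset": [0.87,-5.17,0],"roll": 0},{"offset": [0.87,-5.17,0],"roll": 0},{"offset": [0.87,-5.17,0],"roll": 0},{"offset": [0.87,-5.17,0],"roll": 0},{"offset": [0.87,-5.17,0],"roll": 0},{"offset": [0.87,-5.17,0],"roll": 0},{"offset": [0.87,-5.17,0],"roll": 0},{"offset": [0.87,-5.17,0],"roll": 0}], "fingers": 4}}

```text
t: 2.6
tool_pos: [0.3489, -0.069, 0.2999]
orientation: [3.141, -0.003, 0.002]
force: [0.9, 0.7, 0.4]
opening: 0.04
```

>>> {"op": "step_arm", "data": {"deltas": [{"offset": [0.87,-5.17,0],"roll": 0},{"offset": [0.87,-5.17,0],"roll": 0},{"offset": [0.87,-5.17,0],"roll": 0},{"offset": [0.87,-5.17,0],"roll": 0},{"offset": [0.87,-5.17,0],"roll": 0},{"offset": [0.87,-5.17,0],"roll": 0},{"offset": [0,0,0],"roll": 0}]}}

```text
t: 3.48
tool_pos: [0.4009, 0.2423, 0.2989]
orientation: [-3.142, -0.005, 0.003]
force: [-1.5, -0.6, -0.0]
opening: 0.04
```

Run:
```python
from h import *
p=cams.read_camera("wrist"); save(p,"w1.png")
E=np.array(p["extrinsics"]); print(-E[:3,:3].T@E[:3,3],E[2,:3])
for r in cams.pinpoint(p,"rod_1_centre"): print(np.round(r["xy"]),round(r["score"],2),at(p,r["xy"],.008))
for r in cams.silhouettes(p,"rod_1_centre"):
    pts=np.argwhere(np.array(r["mask"]))[:,::-1]
    w=np.array([at(p,q,.012)[:2] for q in pts[::3]]); (c,wh,a)=cv2.minAreaRect((w*1000).astype(np.float32)); print(round(r["score"],2),np.round(c),np.round(wh),round(a,1))
plan((.404,.18,.1),.138)
```

```text
[0.47225959 0.24340449 0.46378237] [-0.25989555 -0.00135935 -0.96563578]
[  2. 135.] 0.63 [0.42735109 0.60835624 0.008     ]
0.95 [442. 587.] [17. 77.] 40.9
0.93 [405. 183.] [128.  17.] 7.5
0.6 [ 340. -126.] [15. 22.] 20.6
t 3.62 yaw -0.001 q6 2.00 roll -0.139 off(cm) [-0.55  5.88 19.97] tcp [0.4014 0.239  0.2997]
```

View pics/w1.png

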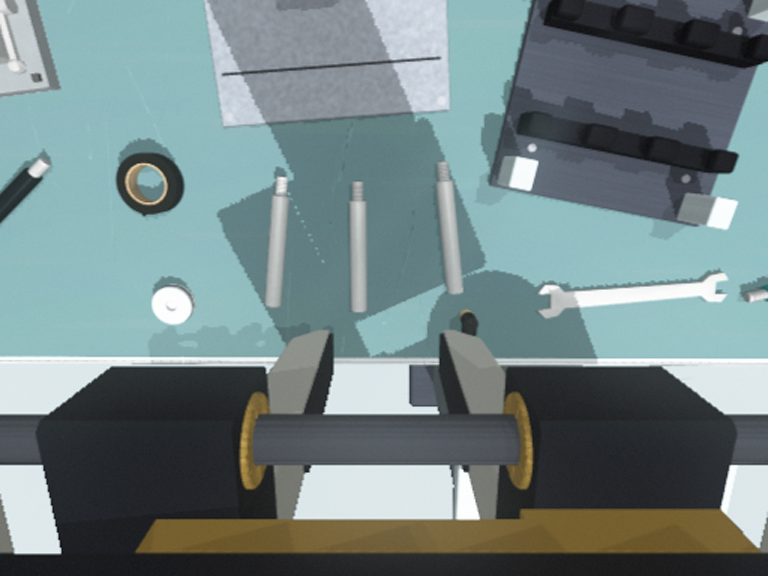

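Wrist view: rods run from (281,180) to (273,305), (357,183) to (359,310) and (442,165) to (456,292). The cradle combs are at upper right, and the bench around the rods is clear.

```bash
cat > c.py <<'E'
from h import *
p=cams.read_camera("wrist")
f=lambda q,z: at(p,(q[0]/1.5,q[1]/1.5),z)[:2]
for n,a,b in (("A",(281,178),(273,306)),("B",(357,181),(359,311)),("C",(442,163),(456,293))):
    A=f(a,.01);B=f(b,.01); d=A-B; print(n,np.round((A+B)/2,4),np.linalg.norm(d),np.arctan2(d[1],d[0]))
A=f((223,75),.008);B=f((441,58),.008);print("board line",A,B,np.linalg.norm(A-B),np.arctan2(*(A-B)*[-1,1]))
for r in cams.pinpoint(p,"cradle"): print(r["score"],at(p,r["xy"],0))
plan((.404,.181,.003),.125)
E
python3 c.py
```

```text
A [0.39   0.3456] 0.1271359588347878 -0.12103675970292464
B [0.3859 0.2665] 0.12878370768129696 -0.000365257936166841
C [0.4036 0.178 ] 0.12753740783744086 0.14061539836855996
board line [0.54309941 0.38500585] [0.55702478 0.19031188] 0.19519133296666713 0.07140283724314361
0.95 [0.53380075 0.02748657 0.        ]
t 3.73 yaw -0.003 q6 2.00 roll -0.128 off(cm) [-0.48  5.74 29.69] tcp [0.4016 0.2385 0.2999]
```

>>> {"op": "step_arm", "data": {"deltas": [{"offset": [0,0,3],"roll": -0.141},{"offset": [-0.29,2.97,2.5],"roll": 0},{"offset": [-0.29,2.97,2.5],"roll": 0},{"offset": [0,0,5],"roll": 0},{"offset": [0,0,5],"roll": 0},{"offset": [0,0,4],"roll": 0},{"offset": [0,0,3],"roll": 0},{"offset": [0,0,2.5],"roll": 0},{"offset": [0,0,1.9],"roll": 0},{"offset": [0,0,0],"roll": 0}]}}

```text
t: 4.97
tool_pos: [0.4028, 0.1785, 0.0046]
orientation: [3.133, 0.216, -0.004]
force: [-0.6, 0.3, 0.4]
opening: 0.0403
```

>>> {"op": "step_arm", "data": {"deltas": [{"offset": [0,0,0],"roll": 0},{"offset": [0,0,0],"roll": 0},{"offset": [0,0,0],"roll": 0},{"offset": [0,0,0],"roll": 0}], "fingers": 0, "grip_force": 40}}

```text
t: 5.48
tool_pos: [0.4049, 0.1802, 0.0066]
orientation: [-3.134, -0.22, -0.003]
force: [-1.2, -1.5, 6.0]
opening: 0.0152
```

>>> {"op": "step_arm", "data": {"deltas": [{"offset": [0,0,-4],"roll": 0},{"offset": [0,0,-4],"roll": 0},{"offset": [0,0,-3],"roll": 0}]}}

```text
t: 5.85
tool_pos: [0.4041, 0.18, 0.1172]
orientation: [-3.134, -0.22, -0.001]
force: [0.3, 0.6, -2.8]
opening: 0.0155
```

Run:
```python
from h import *
c=np.array([.530,.022]);y=-.18
def cr(x,yy): return c+[x*np.cos(y)-yy*np.sin(y),x*np.sin(y)+yy*np.cos(y)]
for k in (-.0555,0,.0555): print(k,cr(0,k))
plan((*cr(0,-.0555),.115),y)
```

```text
-0.0555 [ 0.52006386 -0.03260332]
0 [0.53  0.022]
0.0555 [0.53993614 0.07660332]
t 5.85 yaw 0.140 q6 1.73 roll 0.320 off(cm) [15.21 18.84  0.22] tcp [0.4041 0.18   0.1172]
```

>>> {"op": "step_arm", "data": {"deltas": [{"offset": [0,0,-4],"roll": 0.16},{"offset": [0,0,-4],"roll": 0.16},{"offset": [1.25,4.6,0],"roll": 0},{"offset": [1.25,4.6,0],"roll": 0},{"offset": [1.25,4.6,0],"roll": 0},{"offset": [1.25,4.6,0],"roll": 0},{"offset": [0,0,0],"roll": 0},{"offset": [0,0,0],"roll": 0}]}}

```text
t: 6.85
tool_pos: [0.4199, -0.0098, 0.1953]
orientation: [-3.128, 0.284, 0.001]
force: [0.4, 0.3, -2.0]
opening: 0.0156
```

Run:
```python
from h import *
p=cams.read_camera("wrist"); save(p,"w2.png")
for n,z in (("cradle",0),("cradle_slots",.03)):
    for r in cams.pinpoint(p,n): print(n,r["score"],at(p,r["xy"],z))
plan((.52,-.0326,.115),-.18)
```

```text
cradle 0.61 [0.52937946 0.02216749 0.        ]
cradle_slots 0.84 [0.53114877 0.02545455 0.03      ]
t 7.00 yaw -0.178 q6 1.61 roll 0.002 off(cm) [10.25  0.53  8.05] tcp [ 0.4201 -0.009   0.1955]
```

View pics/w2.png

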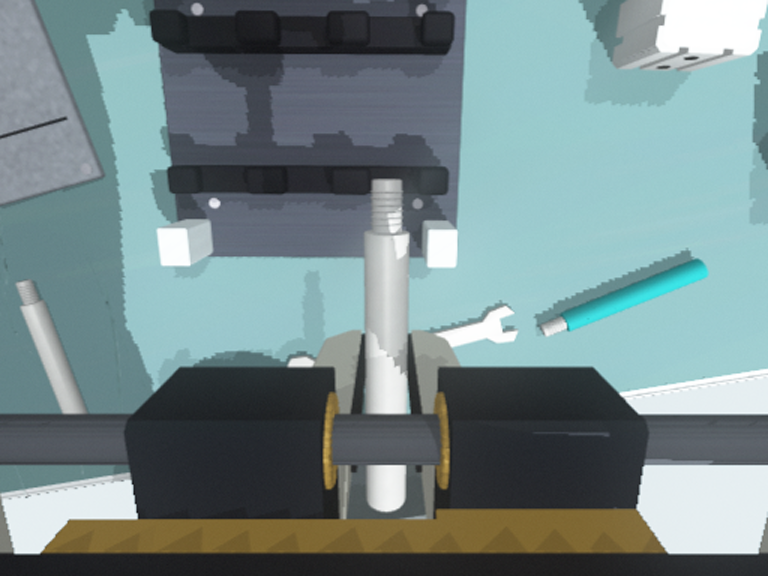

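Run:
```python
from h import *
p=cams.read_camera("wrist")
f=lambda q,z: at(p,(q[0]/1.5,q[1]/1.5),z)[:2]
N=f((307.5,178),.044);F=f((303,30),.044)
print(N,F,(N+F)/2,np.linalg.norm(F-N),np.arctan2(*(F-N)[::-1]))
L=f((170,178),.044);Rr=f((447,178),.044);print("comb len",np.linalg.norm(L-Rr),np.arctan2(*(L-Rr)*[-1,1]))
for x,y in ((212,30),(304,30),(397,30),(225,178),(309,178)):
    d=f((x,y),.044)-[.530,.023]; c,s=np.cos(-.18),np.sin(-.18); print(d[0]*c+d[1]*s,-d[0]*s+d[1]*c)
```

```text
[0.48575632 0.03184583] [0.57189482 0.01532138] [0.52882557 0.02358361] 0.08770916826867807 -0.18953326393872463
comb len 0.18130565686740263 -0.17784365978524513
0.04247015469106817 0.05513498413433169
0.04259399574112244 -0.0006606482261580608
0.042718519866452025 -0.05706707751189436
-0.045229097388903426 0.05477899318194445
-0.04511041239370542 -0.00019980991937637495
```

>>> {"op": "step_arm", "data": {"deltas": [{"offset": [3.41,0.15,2],"roll": 0},{"offset": [3.41,0.15,2],"roll": 0},{"offset": [3.41,0.14,2],"roll": 0},{"offset": [0,0,3],"roll": 0},{"offset": [0,0,2.5],"roll": 0},{"offset": [0,0,1.5],"roll": 0},{"offset": [0,0,1.5],"roll": 0},{"offset": [0,0,1.2],"roll": 0},{"offset": [0,0,0],"roll": 0},{"offset": [0,0,0],"roll": 0}]}}

```text
t: 8.3
tool_pos: [0.5206, -0.0329, 0.0393]
orientation: [3.129, -0.283, 0.002]
force: [-0.3, 0.1, -1.4]
opening: 0.0157
```

Run:
```python
from h import *
plan((.520,-.0316,.0365),-.18)
print(robot.read_state()["force"])
```

```text
t 8.30 yaw -0.180 q6 1.59 roll -0.000 off(cm) [-0.08 -0.11  0.28] tcp [ 0.5206 -0.0329  0.0393]
[-0.250002    0.08216453 -1.3746697 ]
```

Lower the last bit, release, and rise.

>>> {"op": "step_arm", "data": {"deltas": [{"offset": [0,-0.1,0.3],"roll": 0},{"offset": [0,0,0.1],"roll": 0},{"offset": [0,0,0],"roll": 0}]}}

```text
t: 8.68
tool_pos: [0.5213, -0.032, 0.0366]
orientation: [3.129, -0.283, 0.003]
force: [-5.3, 0.3, 11.3]
opening: 0.0157
```

>>> {"op": "step_arm", "data": {"deltas": [{"offset": [0,0,0],"roll": 0},{"offset": [0,0,0],"roll": 0},{"offset": [0,0,0],"roll": 0},{"offset": [0,0,-4],"roll": 0},{"offset": [0,0,-4],"roll": 0},{"offset": [0,0,-4],"roll": 0}], "fingers": 3.2}}

```text
t: 9.43
tool_pos: [0.52, -0.0317, 0.1556]
orientation: [-3.129, 0.283, 0.001]
force: [0.6, 0.2, 0.4]
opening: 0.032
```

Run:
```python
from h import *
plan((.386,.2665,.12),0)
```

```text
t 9.43 yaw -0.180 q6 1.59 roll -0.180 off(cm) [-13.4  -29.82   3.56] tcp [ 0.52   -0.0317  0.1556]
```

>>> {"op": "step_arm", "data": {"deltas": [{"offset": [0,0,0],"roll": -0.18},{"offset": [-1.92,-4.26,0],"roll": 0},{"offset": [-1.92,-4.26,0],"roll": 0},{"offset": [-1.92,-4.26,0],"roll": 0},{"offset": [-1.91,-4.26,0],"roll": 0},{"offset": [-1.91,-4.26,0],"roll": 0},{"offset": [-1.91,-4.26,0],"roll": 0},{"offset": [-1.91,-4.26,0],"roll": 0},{"offset": [0,0,4],"roll": 0},{"offset": [0,0,4],"roll": 0},{"offset": [0,0,3],"roll": 0},{"offset": [0,0,0],"roll": 0}]}}

```text
t: 10.92
tool_pos: [0.3839, 0.2653, 0.042]
orientation: [3.139, -0.0, -0.008]
force: [-0.6, -0.4, 1.0]
opening: 0.0324
```

Run:
```python
from h import *
plan((.386,.2665,.005),0)
```

```text
t 10.93 yaw -0.000 q6 2.07 roll -0.000 off(cm) [ 0.21 -0.12  3.7 ] tcp [0.3839 0.2653 0.042 ]
```

>>> {"op": "step_arm", "data": {"deltas": [{"offset": [0,-0.1,2.5],"roll": 0},{"offset": [0,0,1.2],"roll": 0},{"offset": [0,0,0],"roll": 0}]}}

```text
t: 11.3
tool_pos: [0.3861, 0.2673, 0.0077]
orientation: [3.141, -0.0, -0.001]
force: [0.8, -0.3, 0.7]
opening: 0.0323
```

>>> {"op": "step_arm", "data": {"deltas": [{"offset": [0,0,0],"roll": 0},{"offset": [0,0,0],"roll": 0},{"offset": [0,0,0],"roll": 0},{"offset": [0,0,-4],"roll": 0},{"offset": [0,0,-4],"roll": 0},{"offset": [0,0,-4],"roll": 0.18}], "fingers": 0}}

```text
t: 12.05
tool_pos: [0.3858, 0.2671, 0.1285]
orientation: [3.128, -0.287, -0.001]
force: [0.6, -0.2, -2.3]
opening: 0.0152
```

Run:
```python
from h import *
plan((.530,.023,.12),-.182)
print(robot.read_state()["opening"])
```

```text
t 12.05 yaw -0.183 q6 2.25 roll -0.001 off(cm) [18.6  21.4   0.85] tcp [0.3858 0.2671 0.1285]
0.015216273664274194
```

>>> {"op": "step_arm", "data": {"deltas": [{"offset": [3.1,3.57,0],"roll": 0},{"offset": [3.1,3.57,0],"roll": 0},{"offset": [3.1,3.57,0],"roll": 0},{"offset": [3.1,3.57,0],"roll": 0},{"offset": [3.1,3.57,0],"roll": 0},{"offset": [3.1,3.55,0],"roll": 0},{"offset": [0,0,3],"roll": 0},{"offset": [0,0,2],"roll": 0},{"offset": [0,0,0],"roll": 0},{"offset": [0,0,0],"roll": 0}]}}

```text
t: 13.3
tool_pos: [0.5312, 0.0237, 0.0783]
orientation: [3.129, -0.282, 0.001]
force: [0.8, 0.8, -1.7]
opening: 0.0154
```

Run:
```python
from h import *
plan((.530,.023,.0365),-.182)
print(robot.read_state()["opening"])
```

```text
t 13.30 yaw -0.180 q6 1.70 roll 0.002 off(cm) [-0.11  0.09  4.18] tcp [0.5312 0.0237 0.0783]
0.015445676450396299
```

>>> {"op": "step_arm", "data": {"deltas": [{"offset": [0,0,1.5],"roll": 0},{"offset": [0,0,1.5],"roll": 0},{"offset": [0,0,0.9],"roll": 0},{"offset": [0,0,0.3],"roll": 0},{"offset": [0,0,0],"roll": 0}]}}

```text
t: 13.92
tool_pos: [0.5305, 0.0237, 0.0378]
orientation: [3.129, -0.282, -0.003]
force: [-16.4, -0.3, 27.6]
opening: 0.0155
```

>>> {"op": "step_arm", "data": {"deltas": [{"offset": [0,0,0],"roll": 0},{"offset": [0,0,0],"roll": 0},{"offset": [0,0,0],"roll": 0},{"offset": [0,0,-4],"roll": 0},{"offset": [0,0,-4],"roll": 0},{"offset": [0,0,-4],"roll": 0}], "fingers": 3.2}}

```text
t: 14.68
tool_pos: [0.5307, 0.0236, 0.1564]
orientation: [3.129, -0.283, -0.001]
force: [0.1, -0.5, -0.2]
opening: 0.0317
```

Run:
```python
from h import *
plan((.390,.3456,.12),-.12)
```

```text
t 14.68 yaw -0.180 q6 1.70 roll -0.060 off(cm) [-17.82 -30.28   3.64] tcp [0.5307 0.0236 0.1564]
```

>>> {"op": "step_arm", "data": {"deltas": [{"offset": [0,0,0],"roll": -0.06},{"offset": [-2.55,-4.33,0],"roll": 0},{"offset": [-2.55,-4.33,0],"roll": 0},{"offset": [-2.55,-4.33,0],"roll": 0},{"offset": [-2.54,-4.32,0],"roll": 0},{"offset": [-2.54,-4.32,0],"roll": 0},{"offset": [-2.54,-4.32,0],"roll": 0},{"offset": [-2.54,-4.32,0],"roll": 0},{"offset": [0,0,4],"roll": 0},{"offset": [0,0,4],"roll": 0},{"offset": [0,0,3],"roll": 0},{"offset": [0,0,0],"roll": 0}]}}

```text
t: 16.18
tool_pos: [0.3881, 0.3439, 0.0427]
orientation: [3.132, -0.188, -0.008]
force: [0.2, -0.2, 0.5]
opening: 0.0319
```

Run:
```python
from h import *
plan((.390,.3456,.005),-.12)
```

```text
t 16.18 yaw -0.120 q6 2.32 roll -0.000 off(cm) [ 0.17 -0.19  3.77] tcp [0.3881 0.3439 0.0427]
```

>>> {"op": "step_arm", "data": {"deltas": [{"offset": [0,-0.1,2.5],"roll": 0},{"offset": [0,0,1.3],"roll": 0},{"offset": [0,0,0],"roll": 0}]}}

```text
t: 16.55
tool_pos: [0.3903, 0.3462, 0.0075]
orientation: [3.135, -0.189, -0.001]
force: [0.0, -0.4, -0.0]
opening: 0.0322
```

>>> {"op": "step_arm", "data": {"deltas": [{"offset": [0,0,0],"roll": 0},{"offset": [0,0,0],"roll": 0},{"offset": [0,0,0],"roll": 0},{"offset": [0,0,-4],"roll": 0},{"offset": [0,0,-4],"roll": 0},{"offset": [0,0,-4],"roll": 0.06}], "fingers": 0}}

```text
t: 17.3
tool_pos: [0.3901, 0.3461, 0.1285]
orientation: [3.128, -0.284, -0.001]
force: [0.8, 1.2, -1.5]
opening: 0.0155
```

Run:
```python
from h import *
plan((.540,.0776,.12),-.182)
print(robot.read_state()["opening"])
```

```text
t 17.30 yaw -0.181 q6 2.38 roll 0.001 off(cm) [19.6  23.69  0.85] tcp [0.3901 0.3461 0.1285]
0.015507336706094174
```

>>> {"op": "step_arm", "data": {"deltas": [{"offset": [3.27,3.95,0],"roll": 0},{"offset": [3.27,3.95,0],"roll": 0},{"offset": [3.27,3.95,0],"roll": 0},{"offset": [3.27,3.95,0],"roll": 0},{"offset": [3.26,3.95,0],"roll": 0},{"offset": [3.26,3.95,0],"roll": 0},{"offset": [0,0,3],"roll": 0},{"offset": [0,0,2],"roll": 0},{"offset": [0,0,0],"roll": 0},{"offset": [0,0,0],"roll": 0}]}}

```text
t: 18.55
tool_pos: [0.5412, 0.0783, 0.0784]
orientation: [-3.129, 0.282, -0.001]
force: [0.0, 0.3, -1.6]
opening: 0.0151
```

Run:
```python
from h import *
plan((.540,.0776,.0365),-.182)
print(robot.read_state()["opening"])
```

```text
t 18.55 yaw -0.180 q6 1.80 roll 0.002 off(cm) [-0.1   0.09  4.19] tcp [0.5412 0.0783 0.0784]
0.015114344237071151
```

>>> {"op": "step_arm", "data": {"deltas": [{"offset": [0,0,1.5],"roll": 0},{"offset": [0,0,1.5],"roll": 0},{"offset": [0,0,0.9],"roll": 0},{"offset": [0,0,0.2],"roll": 0},{"offset": [0,0,0],"roll": 0}]}}

```text
t: 19.18
tool_pos: [0.5404, 0.0782, 0.0379]
orientation: [3.129, -0.282, -0.002]
force: [-12.0, -1.3, 18.0]
opening: 0.0156
```

>>> {"op": "step_arm", "data": {"deltas": [{"offset": [0,0,0],"roll": 0},{"offset": [0,0,0],"roll": 0},{"offset": [0,0,0],"roll": 0},{"offset": [0,0,-4],"roll": 0},{"offset": [0,0,-4],"roll": 0},{"offset": [-3,3,-4],"roll": 0},{"offset": [-3,2,-4],"roll": 0},{"offset": [-4,0,-2],"roll": 0},{"offset": [0,0,0],"roll": 0},{"offset": [0,0,0],"roll": 0}], "fingers": 3.2}}

```text
t: 20.42
tool_pos: [0.4338, 0.0469, 0.2163]
orientation: [3.129, -0.282, 0.001]
force: [-0.4, 0.2, -0.8]
opening: 0.0323
```

Run:
```python
from h import *
p=cams.read_camera("wrist"); save(p,"w3.png",k=1.2)
for n,z in (("rod_1_centre",.038),("board_centre",.0305)):
    for r in cams.pinpoint(p,n):
        w=at(p,r["xy"],z)[:2]; d=w-[.530,.023]; c,s=np.cos(-.182),np.sin(-.182); print(n,round(r["score"],2),w,d[0]*c+d[1]*s,-d[0]*s+d[1]*c)
plan((.50,.29,.25),np.pi/2+.07)
```

```text
rod_1_centre 0.98 [ 0.36185586 -0.16665416] -0.1310402032301311 -0.21695533703917635
rod_1_centre 0.64 [ 0.51943878 -0.03243073] -0.0003540001665902192 -0.05642676601398001
board_centre 0.18 [0.5359056  0.08133901] -0.004751121929956701 0.05844436000888099
t 20.57 yaw -0.180 q6 1.74 roll 1.321 off(cm) [-23.79  -8.33  -3.46] tcp [0.4335 0.0468 0.2154]
```

View pics/w3.png

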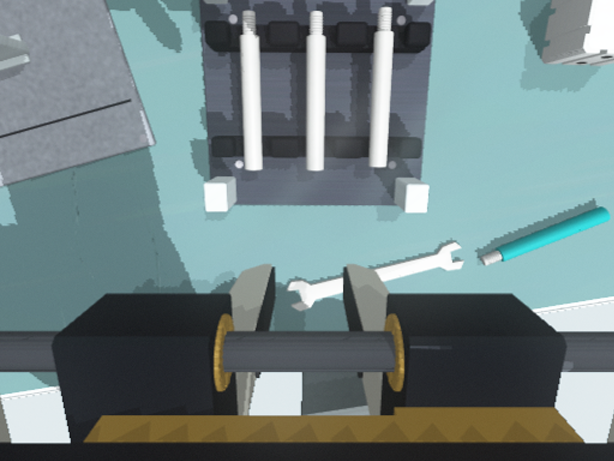

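All three rods lie across both combs: tops at (250,100), (316,95) and (381,90). Next is the board.

>>> {"op": "step_arm", "data": {"deltas": [{"offset": [0,0,0],"roll": -0.182},{"offset": [0,0,0],"roll": -0.182},{"offset": [0,0,0],"roll": -0.182},{"offset": [0,0,0],"roll": -0.182},{"offset": [0,0,0],"roll": -0.182},{"offset": [0,0,0],"roll": -0.182},{"offset": [0,0,0],"roll": -0.182},{"offset": [0,0,0],"roll": -0.182},{"offset": [0,0,0],"roll": -0.182},{"offset": [0,0,0],"roll": -0.182}]}}

```text
t: 21.82
tool_pos: [0.4336, 0.0469, 0.2155]
orientation: [-2.135, -2.302, 0.002]
force: [-0.4, 0.0, -0.3]
opening: 0.0319
```

>>> {"op": "step_arm", "data": {"deltas": [{"offset": [2.3,3.8,0.3],"roll": 0},{"offset": [2.3,3.8,0.3],"roll": 0},{"offset": [2.3,3.8,0.3],"roll": 0},{"offset": [2.3,3.8,0.3],"roll": 0},{"offset": [2.3,3.8,0.3],"roll": 0},{"offset": [0,0,0],"roll": 0},{"offset": [0,0,0],"roll": 0}]}}

```text
t: 22.7
tool_pos: [0.6147, 0.1745, 0.1999]
orientation: [-2.142, -2.296, 0.004]
force: [-0.6, 0.3, 0.4]
opening: 0.0318
```

Run:
```python
from h import *
p=cams.read_camera("wrist"); save(p,"w4.png",k=1.2)
for r in cams.pinpoint(p,"board_centre"): print(round(r["score"],2),at(p,r["xy"],.0305),r["xy"])
plan((.616,.292,.1),np.pi/2+.07)
```

```text
0.86 [0.61742087 0.29918961 0.0305    ] [269.5, 49.7]
t 22.80 yaw 1.639 q6 0.13 roll -0.001 off(cm) [11.74  0.94 10.15] tcp [0.6148 0.1742 0.2015]
```

View pics/w4.png

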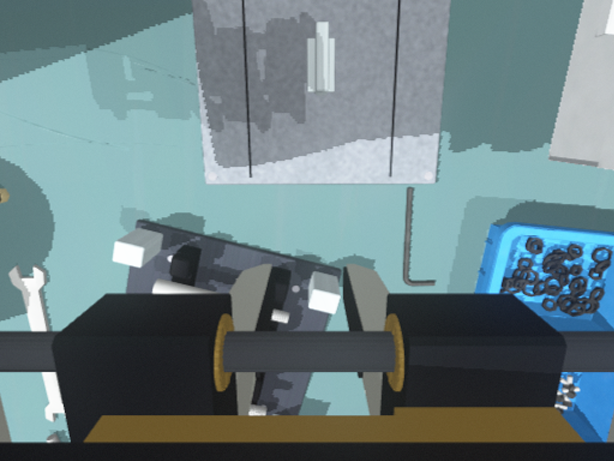

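Run:
```python
from h import *
p=cams.read_camera("wrist")
f=lambda q,z: at(p,(q[0]/1.2,q[1]/1.2),z)[:2]
print("front bottom",f((321,92),.008))
a,b,c,d=[f(q,.008) for q in ((245,20),(251,177),(398,20),(391.5,177))]
print("lines",a,b,c,d,np.linalg.norm(b-d),[np.arctan2(*(v)*[-1,1]) for v in (a-b,c-d)])
e,g=f((206,184),.008),f((436,184),.008); print("edge",e,g,np.linalg.norm(e-g),np.arctan2(*(g-e)[::-1]))
```

```text
front bottom [0.61856828 0.27582921]
lines [0.5490735  0.32945901] [0.55821941 0.19521642] [0.6798453  0.33851642] [0.69123115 0.20444929] 0.1333317952315512 [np.float64(0.06802459001280733), np.float64(0.08472314956478202)]
edge [0.51560357 0.18556475] [0.73439428 0.20075353] 0.21931728285313656 0.06931030378677298
```

>>> {"op": "step_arm", "data": {"deltas": [{"offset": [4.1,0.36,3],"roll": 0},{"offset": [4.1,0.35,3],"roll": 0},{"offset": [4.1,0.35,3],"roll": 0},{"offset": [0,0,3],"roll": 0},{"offset": [0,0,3],"roll": 0},{"offset": [0,0,2],"roll": 0},{"offset": [0,0,1.7],"roll": 0},{"offset": [0,0,0],"roll": 0}]}}

```text
t: 23.85
tool_pos: [0.6165, 0.2975, 0.0135]
orientation: [-2.143, -2.296, 0.003]
force: [-0.2, 0.1, -0.7]
opening: 0.0319
```

>>> {"op": "step_arm", "data": {"deltas": [{"offset": [0,0,0],"roll": 0},{"offset": [0,0,0],"roll": 0},{"offset": [0,0,0],"roll": 0},{"offset": [0,0,0],"roll": 0}], "fingers": 0, "grip_force": 60}}

```text
t: 24.35
tool_pos: [0.6175, 0.2985, 0.0158]
orientation: [2.143, 2.297, 0.001]
force: [-3.0, -0.9, 6.3]
opening: 0.0098
```

>>> {"op": "step_arm", "data": {"deltas": [{"offset": [0,0,-2],"roll": 0},{"offset": [0,0,-3],"roll": 0},{"offset": [0,0,-3],"roll": 0},{"offset": [0,0,-3],"roll": 0},{"offset": [0,0,-2],"roll": 0},{"offset": [0,0,0],"roll": 0}]}}

```text
t: 25.1
tool_pos: [0.6186, 0.2987, 0.1472]
orientation: [2.142, 2.295, 0.006]
force: [-0.1, 0.5, -6.3]
opening: 0.0099
```

Run:
```python
from h import *
p=cams.read_camera("wrist"); save(p,"w5.png",k=1.2)
plan((.530,.023,.1),np.pi/2-.182)
s=robot.read_state();print(s["force"],s["wrist_torque"])
```

```text
t 25.15 yaw 1.640 q6 0.31 roll 0.251 off(cm) [-28.66  -3.63   4.5 ] tcp [0.6176 0.2983 0.145 ]
[-0.94325392  0.92130532 -5.19490233] [-0.03876103 -0.0714845  -0.02149213]
```

View pics/w5.png

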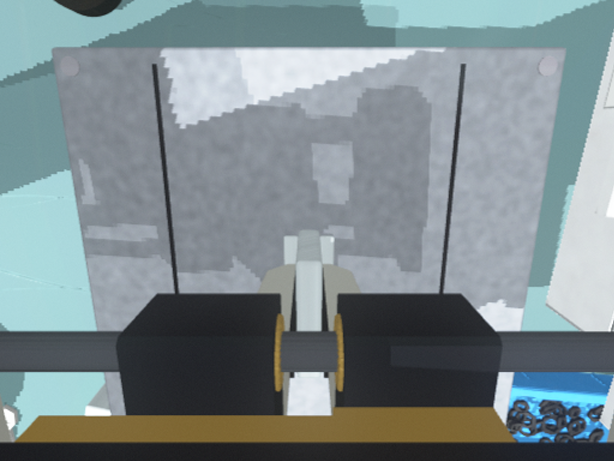

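Run:
```python
from h import *
p=cams.read_camera("wrist"); s=robot.read_state()
f=lambda q,z: at(p,(q[0]/1.2,q[1]/1.2),z)[:2]
z=s["tool_pos"][2]-.0075; t=s["tool_pos"][:2]; y=yaw(s["orientation"])
ex=np.array([np.cos(y),np.sin(y)]);ey=np.array([np.sin(y),-np.cos(y)])
for q in ((55,48),(564,48),(155,65),(462,65),(178,293),(441,293)):
    d=f(q,z)-t; print(q,d@ex,d@ey)
```

```text
(55, 48) 0.10413060941213588 -0.10679834442762287
(564, 48) 0.10430904221411431 0.10868103497473458
(155, 65) 0.09748323488121723 -0.06520473389635978
(462, 65) 0.09758702756056463 0.06616592244555237
(178, 293) -0.008469843510790795 -0.06475878270562312
(441, 293) -0.00844545441141217 0.06685364498931237
```

>>> {"op": "step_arm", "data": {"deltas": [{"offset": [0,0,0],"roll": 0.126},{"offset": [0,0,0],"roll": 0.125},{"offset": [-3.6,-0.46,0],"roll": 0},{"offset": [-3.6,-0.46,0],"roll": 0},{"offset": [-3.6,-0.46,0],"roll": 0},{"offset": [-3.6,-0.45,0],"roll": 0},{"offset": [-3.6,-0.45,0],"roll": 0},{"offset": [-3.6,-0.45,0],"roll": 0},{"offset": [-3.6,-0.45,0],"roll": 0},{"offset": [-3.46,-0.45,0],"roll": 0},{"offset": [0,0,2],"roll": 0},{"offset": [0,0,2],"roll": 0}]}}

```text
t: 26.7
tool_pos: [0.5285, 0.0223, 0.1026]
orientation: [-2.414, -2.008, 0.002]
force: [-0.2, 0.5, -5.5]
opening: 0.0096
```

>>> {"op": "step_arm", "data": {"deltas": [{"offset": [0,0,1.5],"roll": 0},{"offset": [0,0,0],"roll": 0},{"offset": [0,0,0],"roll": 0}]}}

```text
t: 27.08
tool_pos: [0.5299, 0.023, 0.09]
orientation: [2.414, 2.011, 0.0]
force: [0.1, 0.0, -4.9]
opening: 0.0096
```

Run:
```python
from h import *
plan((.530,.023,.069),np.pi/2-.182)
s=robot.read_state();print(s["force"],s["opening"])
```

```text
t 27.07 yaw 1.389 q6 0.13 roll 0.000 off(cm) [-0.    0.01  2.1 ] tcp [0.5299 0.023  0.09  ]
[ 0.05679553  0.03966575 -4.92909962] 0.009608239771256112
```

>>> {"op": "step_arm", "data": {"deltas": [{"offset": [0,0,1],"roll": 0},{"offset": [0,0,0.7],"roll": 0},{"offset": [0,0,0.3],"roll": 0},{"offset": [0,0,0.1],"roll": 0},{"offset": [0,0,0],"roll": 0}]}}

```text
t: 27.7
tool_pos: [0.5298, 0.0229, 0.0698]
orientation: [-2.414, -2.01, -0.0]
force: [-6.1, -0.2, 5.6]
opening: 0.0098
```

>>> {"op": "step_arm", "data": {"deltas": [{"offset": [0,0,0],"roll": 0},{"offset": [0,0,0],"roll": 0},{"offset": [0,0,0],"roll": 0},{"offset": [0,0,-4],"roll": 0},{"offset": [0,0,-4],"roll": 0},{"offset": [0,0,-4],"roll": 0},{"offset": [0,0,0],"roll": 0}], "fingers": 3.2}}

```text
t: 28.58
tool_pos: [0.5324, 0.0227, 0.1931]
orientation: [2.41, 2.007, 0.009]
force: [0.5, -0.5, -0.2]
opening: 0.0321
```

Run:
```python
from h import *
p=cams.read_camera("wrist"); s=robot.read_state()
print([ (r["score"],r["xy"]) for r in cams.pinpoint(p,"board_centre")]); save(p,"w6.png",k=1.2)
plan((.53,-.14,.22),np.pi/2-.182)
plan((.45,-.20,.25),-.182-np.pi/2)
p=cams.read_camera("top"); 
for n,z in (("block_1_centre",.029),("cap_1_centre",.009)):
    for r in cams.pinpoint(p,n): print(n,np.round(r["xy"]),round(r["score"],2),at(p,r["xy"],z)[:2])
```

```text
[(0.96, [256.0, 189.6])]
t 28.68 yaw 1.389 q6 0.13 roll 0.000 off(cm) [-16.02   2.95  -3.13] tcp [0.5299 0.0229 0.1887]
t 28.68 yaw 1.389 q6 0.13 roll 0.000 off(cm) [-23.37  -3.83  -6.13] tcp [0.5299 0.0229 0.1887]
block_1_centre [366. 183.] 0.98 [ 0.54275082 -0.22338818]
cap_1_centre [366. 152.] 0.83 [ 0.65228366 -0.23543683]
```

View pics/w6.png

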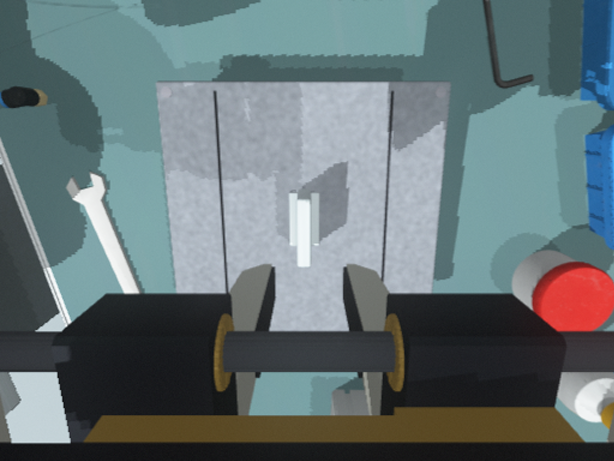

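Board sits square, handle at (304,228), both row lines clear. Next I view the bodies and caps from the right.

>>> {"op": "step_arm", "data": {"deltas": [{"offset": [0,0,-1.15],"roll": 0.174},{"offset": [0,0,-1.15],"roll": 0.174},{"offset": [0,0,-1.15],"roll": 0.174},{"offset": [0,0,-1.15],"roll": 0.174},{"offset": [0,0,-1.15],"roll": 0.174},{"offset": [0,0,-1.15],"roll": 0.174},{"offset": [0,0,-1.15],"roll": 0.174},{"offset": [0,0,-1.15],"roll": 0.171},{"offset": [0,0,0],"roll": 0}]}}

```text
t: 29.95
tool_pos: [0.5298, 0.0229, 0.2803]
orientation: [3.142, 0.001, -0.0]
force: [0.1, 0.7, -0.4]
opening: 0.032
```

>>> {"op": "step_arm", "data": {"deltas": [{"offset": [-1.86,4.33,0],"roll": 0},{"offset": [-1.86,4.33,0],"roll": 0},{"offset": [-1.86,4.33,0],"roll": 0},{"offset": [-1.86,4.33,0],"roll": 0},{"offset": [-1.86,4.33,0],"roll": 0},{"offset": [-1.86,4.33,0],"roll": 0},{"offset": [-1.86,4.33,0],"roll": 0},{"offset": [0,0,0],"roll": 0},{"offset": [0,0,0],"roll": 0}], "fingers": 8}}

```text
t: 31.08
tool_pos: [0.3993, -0.2796, 0.2796]
orientation: [-3.14, -0.002, 0.002]
force: [-0.2, -0.4, 0.6]
opening: 0.08
```

Run:
```python
from h import *
p=cams.read_camera("wrist"); save(p,"w7.png")
for n,z in (("block_1_centre",.029),("cap_1_centre",.009)):
    for r in cams.pinpoint(p,n): print(n,np.round(r["xy"]*np.array(1.5) if 0 else np.array(r["xy"])*1.5),round(r["score"],2),at(p,r["xy"],z)[:2])
s=robot.read_state(); print(s["tool_pos"],s["q"])
```

```text
block_1_centre [320.  66.] 0.61 [ 0.54077442 -0.22461369]
[ 0.39990743 -0.27909396  0.28031815] [-7.14703948e-01 -1.94144527e-01  1.69448771e+00  2.67554903e-04
  1.64175961e+00  8.53608022e-01]
```

View pics/w7.png

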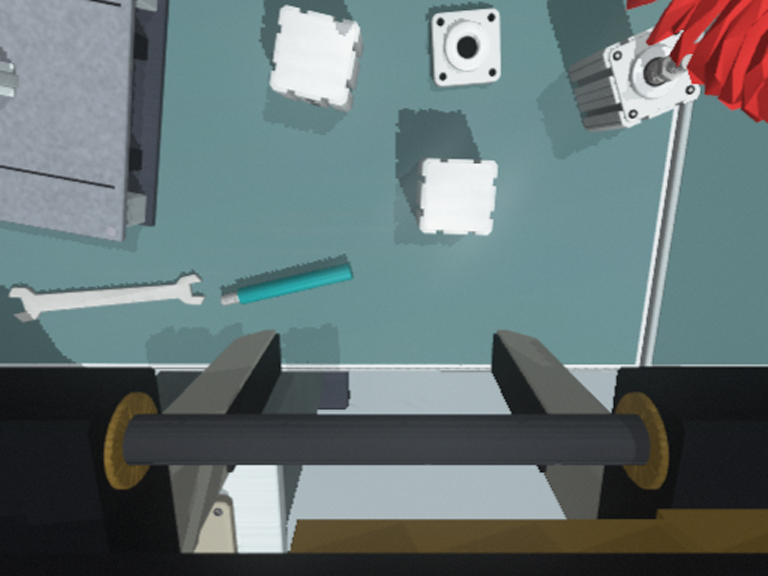

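View: body 1 top at (315,57), body 2 at (458,197), and cap at (466,47). The rodded look-alike is at (640,80), with the red coil over it.

```bash
cat > seg.py <<'E'
from h import *
def seg(p,box,z,thr):
    """box in 1.5x view px; bright blob -> minAreaRect in world plane z"""
    a=np.array(p["pixels"]).min(2); x0,y0,x1,y1=[int(v/1.5) for v in box]
    m=np.zeros(a.shape,np.uint8); m[y0:y1,x0:x1]=a[y0:y1,x0:x1]>thr
    n,l,st,_=cv2.connectedComponentsWithStats(m); k=1+np.argmax(st[1:,4])
    c=cv2.findContours((l==k).astype(np.uint8),cv2.RETR_EXTERNAL,cv2.CHAIN_APPROX_NONE)[0][0][:,0]
    w=np.array([at(p,q,z)[:2]*1000 for q in c],np.float32)
    r=cv2.minAreaRect(w); print("centre",np.round(r[0],1),"size",np.round(r[1],1),"ang",round(r[2],1))
if __name__=="__main__":
    p=cams.read_camera("wrist")
    for t in (170,190,210,225):
        print(t)
        for b,z in (((250,0,380,130),.058),((400,140,520,250),.058),((415,0,520,100),.012)): seg(p,b,z,t)
    plan((.541,-.224,.2),np.pi/2-.182)
E
python3 seg.py
```

```text
170
centre [ 542.7 -224.6] size [59.6 59.7] ang 77.9
centre [ 438.8 -336.7] size [59.7 59.4] ang 88.1
centre [ 558.5 -345.6] size [56.1 55.4] ang 4.0
190
centre [ 542.8 -224.6] size [59.2 59.2] ang 78.0
centre [ 438.9 -336.8] size [58.7 59.1] ang 88.3
centre [ 558.6 -345.8] size [55.4 54.8] ang 4.7
210
centre [ 542.8 -224.5] size [58.6 58.6] ang 77.5
centre [ 438.9 -336.7] size [57.5 58.7] ang 88.7
centre [ 558.2 -345.5] size [54.3 53.5] ang 4.5
225
centre [ 542.5 -224.8] size [56.4 57.4] ang 77.6
centre [ 438.6 -337.2] size [55.5 57.5] ang 88.3
centre [ 558.1 -346.3] size [53.2 51.5] ang 4.6
t 31.27 yaw 0.002 q6 0.85 roll -1.386 off(cm) [ 7.98 12.87  8.05] tcp [ 0.4    -0.2792  0.2805]
```

>>> {"op": "step_arm", "data": {"deltas": [{"offset": [0,0,0.5],"roll": -0.17},{"offset": [0,0,0.5],"roll": -0.17},{"offset": [0,0,0.5],"roll": -0.17},{"offset": [0,0,0.5],"roll": -0.17},{"offset": [0,0,0.5],"roll": -0.17},{"offset": [0,0,0.5],"roll": -0.17},{"offset": [0,0,0.5],"roll": -0.17},{"offset": [0,0,0.5],"roll": -0.168},{"offset": [2.77,4.27,3],"roll": 0},{"offset": [2.77,4.27,3],"roll": 0},{"offset": [2.78,4.28,3],"roll": 0},{"offset": [0,0,0],"roll": 0}]}}

```text
t: 32.78
tool_pos: [0.5426, -0.222, 0.1456]
orientation: [-2.434, -1.974, 0.004]
force: [-1.3, 0.3, 0.5]
opening: 0.0799
```

Run:
```python
from h import *
plan((.5427,-.2246,.012),1.36)
```

```text
t 32.77 yaw 1.363 q6 -0.27 roll 0.003 off(cm) [-0.25  0.06 13.36] tcp [ 0.5426 -0.222   0.1456]
```

>>> {"op": "step_arm", "data": {"deltas": [{"offset": [0,0,3.5],"roll": 0},{"offset": [0,0,3.5],"roll": 0},{"offset": [0,0,3],"roll": 0},{"offset": [0,0,2.3],"roll": 0},{"offset": [0,0,1.5],"roll": 0},{"offset": [0,0,0],"roll": 0}]}}

```text
t: 33.52
tool_pos: [0.5417, -0.2257, 0.0123]
orientation: [-2.444, -1.972, 0.001]
force: [-0.5, -0.0, -0.5]
opening: 0.0801
```

>>> {"op": "step_arm", "data": {"deltas": [{"offset": [0,0,0],"roll": 0},{"offset": [0,0,0],"roll": 0},{"offset": [0,0,0],"roll": 0},{"offset": [0,0,0],"roll": 0}], "fingers": 5, "grip_force": 50}}

```text
t: 34.02
tool_pos: [0.5433, -0.2264, 0.0139]
orientation: [2.443, 1.972, 0.001]
force: [0.3, -0.4, 5.4]
opening: 0.0597
```

>>> {"op": "step_arm", "data": {"deltas": [{"offset": [0,0,-3],"roll": 0},{"offset": [0,0,-4],"roll": 0},{"offset": [0,0,-4],"roll": 0},{"offset": [0,0,-3],"roll": 0},{"offset": [0,0,0],"roll": 0}]}}

```text
t: 34.65
tool_pos: [0.5434, -0.2265, 0.1544]
orientation: [2.442, 1.971, 0.002]
force: [0.1, -0.9, -7.2]
opening: 0.0597
```

Run:
```python
from h import *
s=robot.read_state(); print(s["opening"],s["force"])
c=np.array([.530,.023]);y=-.182
def cr(x,yy): return c+[x*np.cos(y)-yy*np.sin(y),x*np.sin(y)+yy*np.cos(y)]
for q in ((-.066,.034),(-.066,-.034),(.066,.032),(.066,-.032)): print(q,np.round(cr(*q),4))
plan((*cr(-.066,.034),.15),np.pi/2-.182)
```

```text
0.05966170056939002 [ 0.05418857 -0.88798791 -7.21143163]
(-0.066, 0.034) [0.4712 0.0684]
(-0.066, -0.034) [0.4589 0.0015]
(0.066, 0.032) [0.6007 0.0425]
(0.066, -0.032) [ 0.5891 -0.0204]
t 34.65 yaw 1.358 q6 -0.27 roll -0.031 off(cm) [ 27.7  -12.43   0.44] tcp [ 0.5434 -0.2265  0.1544]
```

>>> {"op": "step_arm", "data": {"deltas": [{"offset": [0,0,0],"roll": -0.031},{"offset": [3.93,-1.78,0],"roll": 0},{"offset": [3.93,-1.78,0],"roll": 0},{"offset": [3.93,-1.78,0],"roll": 0},{"offset": [3.93,-1.78,0],"roll": 0},{"offset": [3.93,-1.77,0],"roll": 0},{"offset": [3.93,-1.77,0],"roll": 0},{"offset": [3.93,-1.77,0],"roll": 0},{"offset": [0,0,3],"roll": 0},{"offset": [0,0,2],"roll": 0},{"offset": [0,0,0],"roll": 0},{"offset": [0,0,0],"roll": 0}]}}

```text
t: 36.15
tool_pos: [0.4694, 0.067, 0.1022]
orientation: [-2.413, -2.01, 0.002]
force: [0.7, -0.4, -6.7]
opening: 0.0597
```

Run:
```python
from h import *
plan((.4712,.0664,.076),np.pi/2-.182)
s=robot.read_state(); print(s["opening"],s["force"])
```

```text
t 36.15 yaw 1.389 q6 0.22 roll 0.000 off(cm) [-0.02  0.18  2.62] tcp [0.4694 0.067  0.1022]
0.05968000832413965 [ 0.68449278 -0.37984243 -6.72023529]
```

>>> {"op": "step_arm", "data": {"deltas": [{"offset": [0,0.18,1],"roll": 0},{"offset": [0,0,0.8],"roll": 0},{"offset": [0,0,0.5],"roll": 0},{"offset": [0,0,0.3],"roll": 0},{"offset": [0,0,0],"roll": 0}]}}

```text
t: 36.78
tool_pos: [0.4715, 0.0668, 0.0765]
orientation: [-2.414, -2.01, 0.0]
force: [0.6, -0.1, -6.9]
opening: 0.06
```

>>> {"op": "step_arm", "data": {"deltas": [{"offset": [0,0,0.15],"roll": 0},{"offset": [0,0,0],"roll": 0}]}}

```text
t: 37.02
tool_pos: [0.472, 0.0668, 0.0759]
orientation: [2.414, 2.01, 0.001]
force: [-2.3, -0.2, -0.7]
opening: 0.06
```

>>> {"op": "step_arm", "data": {"deltas": [{"offset": [0,0,0],"roll": 0},{"offset": [0,0,0],"roll": 0},{"offset": [0,0,0],"roll": 0},{"offset": [0,0,-3],"roll": 0},{"offset": [0,0,-4],"roll": 0},{"offset": [0,0,-4],"roll": 0},{"offset": [0,0,-2],"roll": 0},{"offset": [0,0,0],"roll": 0}], "fingers": 7.6}}

```text
t: 38.02
tool_pos: [0.4731, 0.0668, 0.2072]
orientation: [2.412, 2.009, 0.005]
force: [-0.6, -0.2, -0.8]
opening: 0.0761
```

Run:
```python
from h import *
p=cams.read_camera("top")
for n,z in (("block_1_centre",.029),("cap_1_centre",.009)):
    for r in cams.pinpoint(p,n): print(n,np.round(r["xy"]),round(r["score"],2),at(p,r["xy"],z)[:2])
def sg(x,y,z,thr=150):
    from seg import seg
    for t in (130,160,190):
        seg(p,[v*1.5 for v in (x-22,y-22,x+22,y+22)],z,t)
sg(*proj(p,(.439,-.337,.058)),.058)
plan((.439,-.337,.15),1.539)
```

```text
block_1_centre [364. 153.] 0.33 [ 0.6420915  -0.22465465]
cap_1_centre [362. 153.] 0.69 [ 0.64725687 -0.22179572]
centre [ 438.6 -338.7] size [64.  64.2] ang 88.6
centre [ 438.6 -339.1] size [58.2 57.8] ang 88.6
centre [ 440.2 -338.9] size [56.5 54.5] ang 88.6
t 38.17 yaw 1.389 q6 0.21 roll -0.150 off(cm) [-40.45  -1.91   5.37] tcp [0.471  0.0667 0.2037]
```

>>> {"op": "step_arm", "data": {"deltas": [{"offset": [0,0,0],"roll": -0.15},{"offset": [-4.5,-0.21,0],"roll": 0},{"offset": [-4.5,-0.21,0],"roll": 0},{"offset": [-4.5,-0.21,0],"roll": 0},{"offset": [-4.5,-0.21,0],"roll": 0},{"offset": [-4.5,-0.21,0],"roll": 0},{"offset": [-4.5,-0.21,0],"roll": 0},{"offset": [-4.5,-0.21,0],"roll": 0},{"offset": [-4.5,-0.21,0],"roll": 0},{"offset": [-4.5,-0.21,0],"roll": 0},{"offset": [0,0,4],"roll": 0},{"offset": [0,0,4],"roll": 0}]}}

```text
t: 39.67
tool_pos: [0.439, -0.3377, 0.1226]
orientation: [-2.257, -2.183, 0.0]
force: [0.4, 0.1, -0.4]
opening: 0.076
```

>>> {"op": "step_arm", "data": {"deltas": [{"offset": [0,0,1],"roll": 0},{"offset": [0,0,0],"roll": 0},{"offset": [0,0,0],"roll": 0}]}}

```text
t: 40.05
tool_pos: [0.4407, -0.3381, 0.1169]
orientation: [2.254, 2.184, 0.0]
force: [0.4, 0.5, 0.0]
opening: 0.0761
```

Run:
```python
from h import *
plan((.439,-.3375,.013),1.539)
```

```text
t 40.05 yaw 1.539 q6 -0.71 roll 0.000 off(cm) [ 0.05 -0.17 10.39] tcp [ 0.4407 -0.3381  0.1169]
```

>>> {"op": "step_arm", "data": {"deltas": [{"offset": [0,-0.1,3.5],"roll": 0},{"offset": [0,0,3],"roll": 0},{"offset": [0,0,2.2],"roll": 0},{"offset": [0,0,1.5],"roll": 0},{"offset": [0,0,0],"roll": 0}]}}

```text
t: 40.67
tool_pos: [0.4388, -0.3373, 0.0131]
orientation: [-2.256, -2.185, 0.0]
force: [-0.5, -0.1, -0.3]
opening: 0.0758
```

>>> {"op": "step_arm", "data": {"deltas": [{"offset": [0,0,0],"roll": 0},{"offset": [0,0,0],"roll": 0},{"offset": [0,0,0],"roll": 0},{"offset": [0,0,0],"roll": 0}], "fingers": 5}}

```text
t: 41.18
tool_pos: [0.4395, -0.3381, 0.0144]
orientation: [2.255, 2.184, -0.0]
force: [-1.7, 1.1, 6.2]
opening: 0.0597
```

>>> {"op": "step_arm", "data": {"deltas": [{"offset": [0,0,-3],"roll": 0},{"offset": [0,0,-4],"roll": 0},{"offset": [0,0,-4],"roll": 0},{"offset": [0,0,-4],"roll": 0.15},{"offset": [0,0,0],"roll": 0}]}}

```text
t: 41.8
tool_pos: [0.4404, -0.3388, 0.1662]
orientation: [2.409, 2.007, 0.001]
force: [1.1, -0.2, -7.4]
opening: 0.0596
```

Run:
```python
from h import *
s=robot.read_state(); print(s["opening"],s["force"])
plan((.4589,.0015,.15),np.pi/2-.182)
```

```text
0.05958025054481144 [ 1.13029776 -0.23497609 -7.42167869]
t 41.80 yaw 1.390 q6 -0.57 roll 0.001 off(cm) [33.81 -4.34  1.62] tcp [ 0.4404 -0.3388  0.1662]
```

>>> {"op": "step_arm", "data": {"deltas": [{"offset": [4.21,-0.54,0],"roll": 0},{"offset": [4.21,-0.54,0],"roll": 0},{"offset": [4.21,-0.54,0],"roll": 0},{"offset": [4.21,-0.54,0],"roll": 0},{"offset": [4.21,-0.54,0],"roll": 0},{"offset": [4.21,-0.54,0],"roll": 0},{"offset": [4.21,-0.55,0],"roll": 0},{"offset": [4.21,-0.55,0],"roll": 0},{"offset": [0,0,0],"roll": 0},{"offset": [0,0,3],"roll": 0},{"offset": [0,0,0],"roll": 0},{"offset": [0,0,0],"roll": 0}]}}

```text
t: 43.3
tool_pos: [0.4565, 0.0011, 0.1326]
orientation: [-2.413, -2.01, 0.002]
force: [-0.1, -0.1, -6.0]
opening: 0.0596
```

Run:
```python
from h import *
s=robot.read_state(); print(s["opening"],s["force"])
plan((.4589,.0005,.0765),np.pi/2-.182)
p=cams.read_camera("wrist"); save(p,"w8.png",k=1.2)
```

```text
0.05955601381031163 [-0.08256719 -0.08365779 -6.03318276]
t 43.30 yaw 1.389 q6 0.07 roll 0.000 off(cm) [-0.02  0.25  5.61] tcp [0.4565 0.0011 0.1326]
```

View pics/w8.png

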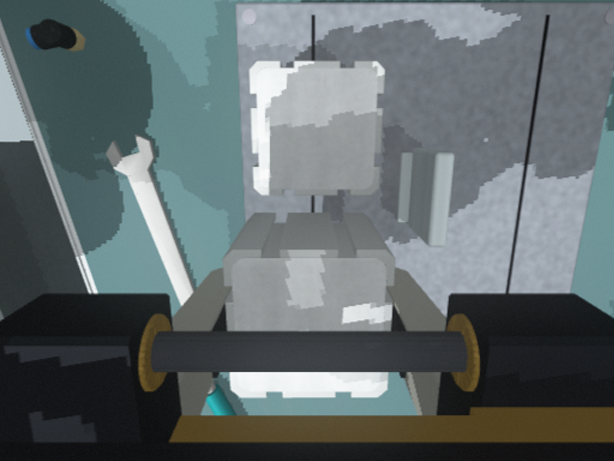

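Body 1 stands square on the near line at (318,127). Body 2 is in the gripper.

>>> {"op": "step_arm", "data": {"deltas": [{"offset": [0,0.2,2],"roll": 0},{"offset": [0,0,2],"roll": 0},{"offset": [0,0,1],"roll": 0},{"offset": [0,0,0.5],"roll": 0},{"offset": [0,0,0],"roll": 0},{"offset": [0,0,0],"roll": 0}]}}

```text
t: 44.1
tool_pos: [0.4597, 0.0012, 0.079]
orientation: [2.413, 2.01, 0.001]
force: [-0.4, 0.7, -7.4]
opening: 0.06
```

Run:
```python
from seg import *
s=robot.read_state(); print(s["opening"],s["force"])
plan((.4589,.0005,.0765),np.pi/2-.182)
```

```text
0.059963124739217805 [-0.44633254  0.66831557 -7.44191827]
t 44.10 yaw 1.389 q6 0.07 roll 0.000 off(cm) [-0.09 -0.06  0.25] tcp [0.4597 0.0012 0.079 ]
```

>>> {"op": "step_arm", "data": {"deltas": [{"offset": [0,0,0.3],"roll": 0},{"offset": [0,0,0.1],"roll": 0},{"offset": [0,0,0],"roll": 0}]}}

```text
t: 44.48
tool_pos: [0.46, 0.0013, 0.0764]
orientation: [2.413, 2.01, 0.002]
force: [-7.0, 0.9, 11.1]
opening: 0.06
```

>>> {"op": "step_arm", "data": {"deltas": [{"offset": [0,0,0],"roll": 0},{"offset": [0,0,0],"roll": 0},{"offset": [0,0,0],"roll": 0},{"offset": [0,0,-3],"roll": 0},{"offset": [0,0,-4],"roll": 0},{"offset": [0,0,-4],"roll": 0},{"offset": [0,0,-2],"roll": 0},{"offset": [0,0,0],"roll": 0}], "fingers": 7.6}}

```text
t: 45.48
tool_pos: [0.4603, 0.0012, 0.206]
orientation: [2.412, 2.009, 0.004]
force: [-0.9, 0.7, 0.2]
opening: 0.0763
```

```bash
cat > d.py <<'E'
from h import *
from seg import seg
p=cams.read_camera("top")
for r in cams.pinpoint(p,"cap_1_centre"): print(np.round(r["xy"]),round(r["score"],2),at(p,r["xy"],.009)[:2])
for X in ((.558,-.346),(.647,-.228)):
    x,y=proj(p,(*X,.012)); print(X,x,y)
    for t in (100,125,150): seg(p,[v*1.5 for v in (x-16,y-16,x+16,y+16)],.012,t)
import sys
if len(sys.argv)>1: save(p,sys.argv[1],(280,120,420,240),5)
E
python3 d.py t2.png;python3 -c "
from h import *
plan((.64,-.33,.25),0)"
```

```text
[361. 152.] 0.49 [ 0.65245653 -0.21974428]
(0.558, -0.346) 400.3523390919354 178.8529906519457
centre [ 554.5 -343.2] size [111.3  88.3] ang 89.0
centre [ 559.1 -347.9] size [61.1 61. ] ang 5.2
centre [ 559.3 -348.2] size [56.1 57.7] ang 89.1
(0.647, -0.228) 364.0427589100174 153.2305757006594
centre [ 644.4 -239.9] size [78.7 99.9] ang 86.5
centre [ 637.2 -232.5] size [58.  82.9] ang 86.4
centre [ 647.5 -231.3] size [54.5 61.3] ang 86.0
t 45.58 yaw 1.389 q6 0.07 roll 1.389 off(cm) [18.13 33.14 -4.68] tcp [0.4587 0.0014 0.2032]
```

View pics/t2.png

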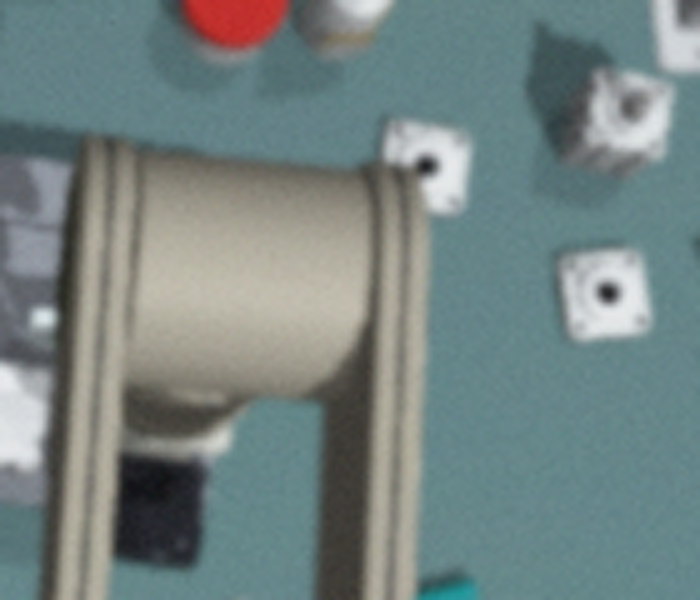

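>>> {"op": "step_arm", "data": {"deltas": [{"offset": [0,0,0],"roll": 0.174},{"offset": [0,0,0],"roll": 0.174},{"offset": [0,0,0],"roll": 0.174},{"offset": [0,0,0],"roll": 0.174},{"offset": [0,0,0],"roll": 0.174},{"offset": [0,0,0],"roll": 0.174},{"offset": [0,0,0],"roll": 0.174},{"offset": [0,0,0],"roll": 0.171}]}}

```text
t: 46.58
tool_pos: [0.458, 0.0015, 0.202]
orientation: [-3.141, 0.009, 0.005]
force: [0.1, 0.2, 0.2]
opening: 0.0758
```

>>> {"op": "step_arm", "data": {"deltas": [{"offset": [1.33,4,0],"roll": 0},{"offset": [1.33,4,0],"roll": 0},{"offset": [1.33,4,0],"roll": 0},{"offset": [1.33,4,0],"roll": 0},{"offset": [1.33,4,0],"roll": 0},{"offset": [1.33,4,0],"roll": 0},{"offset": [0,0,0],"roll": 0},{"offset": [0,0,0],"roll": 0}]}}

```text
t: 47.58
tool_pos: [0.5379, -0.2379, 0.2023]
orientation: [-3.14, 0.001, 0.004]
force: [-0.7, 0.3, -0.6]
opening: 0.0759
```

Run:
```python
from seg import *
p=cams.read_camera("wrist"); save(p,"w9.png")
for r in cams.pinpoint(p,"cap_1_centre"): print(np.round(np.array(r["xy"])*1.5),round(r["score"],2),at(p,r["xy"],.009)[:2])
x,y=proj(p,(.647,-.232,.012))*1.5; print(x,y)
for t in (150,170,190,210): seg(p,(max(x-80,0),max(y-80,0),x+80,y+80),.012,t)
plan((.647,-.232,.1),1.389)
```

```text
[374. 103.] 0.96 [ 0.64558932 -0.22844579]
378.71917588172624 100.16071392198583
centre [ 647.1 -228.3] size [55.9 55.8] ang 79.9
centre [ 647.1 -228.3] size [55.6 55.5] ang 79.8
centre [ 647.1 -228.5] size [54.9 55.1] ang 79.8
centre [ 647.  -228.4] size [54.4 54.8] ang 79.9
t 47.67 yaw 0.001 q6 1.07 roll -1.388 off(cm) [ 2.5  10.59 10.33] tcp [ 0.5383 -0.2375  0.2033]
```

View pics/w9.png

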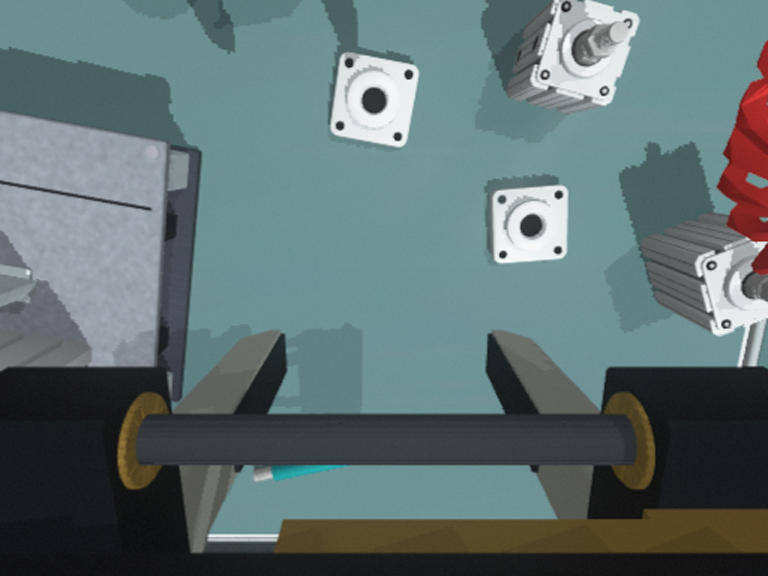

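View: cap 1 at (374,100) and cap 2 at (531,224). The rodded look-alikes at (575,50) and (730,270) are clear of both.

>>> {"op": "step_arm", "data": {"deltas": [{"offset": [0,0,0],"roll": -0.174},{"offset": [0,0,0],"roll": -0.174},{"offset": [0,0,0],"roll": -0.174},{"offset": [0,0,0],"roll": -0.174},{"offset": [0,0,0],"roll": -0.174},{"offset": [0,0,0],"roll": -0.174},{"offset": [0,0,0],"roll": -0.174},{"offset": [0,0,0],"roll": -0.175},{"offset": [0.93,3.52,3],"roll": 0},{"offset": [0.94,3.52,3],"roll": 0},{"offset": [0.94,3.51,3],"roll": 0},{"offset": [0,0,3],"roll": 0}]}}

```text
t: 49.18
tool_pos: [0.6493, -0.2276, 0.0827]
orientation: [-2.407, -2.019, -0.001]
force: [0.0, -0.2, 0.1]
opening: 0.0757
```

>>> {"op": "step_arm", "data": {"deltas": [{"offset": [0,0,2],"roll": 0},{"offset": [0,0,0],"roll": 0},{"offset": [0,0,0],"roll": 0}]}}

```text
t: 49.55
tool_pos: [0.6482, -0.23, 0.066]
orientation: [2.409, 2.014, 0.002]
force: [0.0, -0.4, 1.1]
opening: 0.0762
```

Run:
```python
from h import *
plan((.6471,-.2284,.003),1.394)
```

```text
t 49.55 yaw 1.393 q6 -0.24 roll -0.001 off(cm) [ 0.13 -0.14  6.3 ] tcp [ 0.6482 -0.23    0.066 ]
```

>>> {"op": "step_arm", "data": {"deltas": [{"offset": [0.1,-0.1,2.5],"roll": 0},{"offset": [0,0,2],"roll": 0},{"offset": [0,0,1.4],"roll": 0},{"offset": [0,0,0],"roll": 0}]}}

```text
t: 50.05
tool_pos: [0.6457, -0.2282, 0.0036]
orientation: [-2.408, -2.014, 0.002]
force: [-0.2, -0.4, 0.5]
opening: 0.076
```

>>> {"op": "step_arm", "data": {"deltas": [{"offset": [0,0,0],"roll": 0},{"offset": [0,0,0],"roll": 0},{"offset": [0,0,0],"roll": 0},{"offset": [0,0,0],"roll": 0}], "fingers": 4.8, "grip_force": 30}}

```text
t: 50.55
tool_pos: [0.6475, -0.2289, 0.0062]
orientation: [2.409, 2.014, 0.001]
force: [0.0, 0.4, 4.9]
opening: 0.055
```

>>> {"op": "step_arm", "data": {"deltas": [{"offset": [0,0,-3],"roll": 0},{"offset": [0,0,-4],"roll": 0},{"offset": [0,0,-4],"roll": 0},{"offset": [0,0,-4],"roll": 0},{"offset": [0,0,0],"roll": 0}]}}

```text
t: 51.18
tool_pos: [0.6492, -0.2296, 0.1601]
orientation: [2.405, 2.011, 0.005]
force: [-0.2, 0.9, -0.8]
opening: 0.0557
```

Run:
```python
from h import *
s=robot.read_state(); print(s["opening"],s["force"])
plan((.6007,.0425,.15),np.pi/2-.182)
```

```text
0.05565880976323191 [-0.21959928  0.93751926 -0.76139647]
t 51.17 yaw 1.393 q6 -0.24 roll 0.004 off(cm) [25.88 -9.7   1.01] tcp [ 0.6492 -0.2296  0.1601]
```

>>> {"op": "step_arm", "data": {"deltas": [{"offset": [4.31,-1.62,0],"roll": 0.004},{"offset": [4.31,-1.62,0],"roll": 0},{"offset": [4.31,-1.62,0],"roll": 0},{"offset": [4.31,-1.62,0],"roll": 0},{"offset": [4.31,-1.61,0],"roll": 0},{"offset": [4.31,-1.61,0],"roll": 0},{"offset": [0,0,2],"roll": 0},{"offset": [0,0,2],"roll": 0},{"offset": [0,0,0],"roll": 0},{"offset": [0,0,0],"roll": 0}]}}

```text
t: 52.42
tool_pos: [0.598, 0.0422, 0.1147]
orientation: [-2.415, -2.008, 0.001]
force: [-0.0, 0.6, -0.6]
opening: 0.0559
```

Run:
```python
from h import *
s=robot.read_state(); print(s["opening"],s["force"])
plan((.6007,.0425,.068),np.pi/2-.182)
```

```text
0.055871143276140775 [-0.0091653   0.56733954 -0.64102923]
t 52.42 yaw 1.387 q6 0.17 roll -0.002 off(cm) [0.08 0.26 4.67] tcp [0.598  0.0422 0.1147]
```

>>> {"op": "step_arm", "data": {"deltas": [{"offset": [0,0.26,1.5],"roll": 0},{"offset": [0,0,1.5],"roll": 0},{"offset": [0,0,0.9],"roll": 0},{"offset": [0,0,0.4],"roll": 0},{"offset": [0,0,0],"roll": 0},{"offset": [0,0,0],"roll": 0}]}}

```text
t: 53.18
tool_pos: [0.601, 0.0429, 0.0727]
orientation: [2.414, 2.01, 0.001]
force: [-0.3, 0.2, -0.8]
opening: 0.0557
```

>>> {"op": "step_arm", "data": {"deltas": [{"offset": [0,0,0.35],"roll": 0},{"offset": [0,0,0.1],"roll": 0},{"offset": [0,0,0],"roll": 0}]}}

```text
t: 53.55
tool_pos: [0.6008, 0.0428, 0.0681]
orientation: [2.414, 2.01, 0.0]
force: [-2.0, 1.0, 3.0]
opening: 0.0554
```

>>> {"op": "step_arm", "data": {"deltas": [{"offset": [0,0,0],"roll": 0},{"offset": [0,0,0],"roll": 0},{"offset": [0,0,0],"roll": 0},{"offset": [0,0,-3],"roll": 0},{"offset": [0,0,-4],"roll": 0},{"offset": [0,0,-4],"roll": 0},{"offset": [0,0,-2],"roll": 0},{"offset": [0,0,0],"roll": 0}], "fingers": 7.2}}

```text
t: 54.55
tool_pos: [0.6016, 0.0428, 0.199]
orientation: [2.413, 2.009, 0.004]
force: [-0.3, 0.5, 0.1]
opening: 0.0717
```

```bash
python3 d.py | head -5;python3 -c "
from h import *
plan((.5583,-.346,.15),1.649)"
```

```text
(0.558, -0.346) 400.3523390919354 178.8529906519457
centre [ 558.9 -351.6] size [69.6 70.3] ang 3.1
centre [ 559.2 -347.9] size [60.6 59.8] ang 5.2
centre [ 559.6 -347.8] size [56.8 56.5] ang 6.0
(0.647, -0.228) 364.0427589100174 153.2305757006594
t 54.65 yaw 1.389 q6 0.17 roll -0.260 off(cm) [-38.44  -7.18   4.58] tcp [0.5998 0.0428 0.1958]Traceback (most recent call last):
  File "d.py", line 7, in <module>
    for t in (100,125,150): seg(p,[v*1.5 for v in (x-16,y-16,x+16,y+16)],.012,t)
                            ~~~^^^^^^^^^^^^^^^^^^^^^^^^^^^^^^^^^^^^^^^^^^^^^^^^^
  File "seg.py", line 6, in seg
    n,l,st,_=cv2.connectedComponentsWithStats(m); k=1+np.argmax(st[1:,4])
                                                      ~~~~~~~~~^^^^^^^^^^
    return _wrapfunc(a, 'argmax', axis=axis, out=out, **kwds)
    return bound(*args, **kwds)
ValueError: attempt to get argmax of an empty sequence
```

>>> {"op": "step_arm", "data": {"deltas": [{"offset": [0,0,0],"roll": -0.13},{"offset": [0,0,0],"roll": -0.13},{"offset": [-4.27,-0.8,0],"roll": 0},{"offset": [-4.27,-0.8,0],"roll": 0},{"offset": [-4.27,-0.8,0],"roll": 0},{"offset": [-4.27,-0.8,0],"roll": 0},{"offset": [-4.27,-0.8,0],"roll": 0},{"offset": [-4.27,-0.8,0],"roll": 0},{"offset": [-4.27,-0.8,0],"roll": 0},{"offset": [-4.27,-0.8,0],"roll": 0},{"offset": [-4.27,-0.8,0],"roll": 0},{"offset": [0,0,3.5],"roll": 0}]}}

```text
t: 56.15
tool_pos: [0.5586, -0.3499, 0.1628]
orientation: [2.135, 2.3, -0.001]
force: [0.4, 1.1, -0.2]
opening: 0.072
```

>>> {"op": "step_arm", "data": {"deltas": [{"offset": [0,0,4],"roll": 0},{"offset": [0,0,4],"roll": 0},{"offset": [0,0,2],"roll": 0},{"offset": [0,0,0],"roll": 0},{"offset": [0,0,0],"roll": 0}]}}

```text
t: 56.78
tool_pos: [0.5596, -0.3465, 0.0642]
orientation: [2.132, 2.305, 0.0]
force: [-0.1, -1.2, 0.6]
opening: 0.0723
```

Run:
```python
from h import *
plan((.5583,-.346,.0045),1.649)
```

```text
t 56.77 yaw 1.649 q6 -0.71 roll -0.000 off(cm) [ 0.06 -0.13  5.97] tcp [ 0.5596 -0.3465  0.0642]
```

>>> {"op": "step_arm", "data": {"deltas": [{"offset": [0,0,2.5],"roll": 0},{"offset": [0,0,2],"roll": 0},{"offset": [0,0,1.3],"roll": 0},{"offset": [0,0,0],"roll": 0}]}}

```text
t: 57.28
tool_pos: [0.558, -0.3453, 0.0034]
orientation: [-2.132, -2.305, 0.0]
force: [0.3, 0.6, 0.2]
opening: 0.0722
```

>>> {"op": "step_arm", "data": {"deltas": [{"offset": [0,0,0],"roll": 0},{"offset": [0,0,0],"roll": 0},{"offset": [0,0,0],"roll": 0},{"offset": [0,0,0],"roll": 0}], "fingers": 4.8}}

```text
t: 57.78
tool_pos: [0.5594, -0.3464, 0.0057]
orientation: [2.132, 2.305, 0.0]
force: [0.1, 0.5, 5.3]
opening: 0.0556
```

>>> {"op": "step_arm", "data": {"deltas": [{"offset": [0,0,-3],"roll": 0},{"offset": [0,0,-4],"roll": 0},{"offset": [0,0,-4],"roll": 0.13},{"offset": [0,0,-4],"roll": 0.13},{"offset": [0,0,0],"roll": 0}]}}

```text
t: 58.4
tool_pos: [0.5608, -0.3474, 0.1593]
orientation: [2.409, 2.005, 0.003]
force: [0.9, -1.0, -0.9]
opening: 0.0555
```

Run:
```python
from h import *
s=robot.read_state(); print(s["opening"],s["force"])
plan((.5891,-.0204,.15),np.pi/2-.182)
```

```text
0.05552862379634289 [ 0.8756755  -1.01378528 -0.88790628]
t 58.40 yaw 1.388 q6 -0.45 roll -0.001 off(cm) [32.67 -3.14  0.93] tcp [ 0.5608 -0.3474  0.1593]
```

>>> {"op": "step_arm", "data": {"deltas": [{"offset": [4.08,-0.39,0],"roll": 0},{"offset": [4.08,-0.39,0],"roll": 0},{"offset": [4.08,-0.39,0],"roll": 0},{"offset": [4.08,-0.39,0],"roll": 0},{"offset": [4.08,-0.39,0],"roll": 0},{"offset": [4.08,-0.39,0],"roll": 0},{"offset": [4.08,-0.4,0],"roll": 0},{"offset": [4.08,-0.4,0],"roll": 0},{"offset": [0,0,2],"roll": 0},{"offset": [0,0,2],"roll": 0},{"offset": [0,0,0],"roll": 0},{"offset": [0,0,0],"roll": 0}]}}

```text
t: 59.9
tool_pos: [0.5867, -0.0202, 0.1142]
orientation: [-2.415, -2.009, 0.001]
force: [-0.8, -0.5, -1.2]
opening: 0.0554
```

Run:
```python
from seg import *
s=robot.read_state(); print(s["opening"],s["force"])
plan((.5891,-.0204,.068),np.pi/2-.182)
p=cams.read_camera("wrist"); save(p,"w10.png",k=1.2)
for X,z in (((.6007,.0425),.074),((.4712,.0684),.12)):
    x,y=proj(p,(*X,z))*1.5; print(x,y)
    for t in (190,210): seg(p,(max(x-90,0),max(y-90,0),x+90,y+90),z,t)
```

```text
0.05536359793970576 [-0.75182486 -0.52396613 -1.20855206]
t 59.90 yaw 1.388 q6 0.06 roll -0.001 off(cm) [0.03 0.24 4.62] tcp [ 0.5867 -0.0202  0.1142]
392.6443202035321 176.16476341876887
centre [586.6  46.3] size [54.4 28. ] ang 79.5
centre [585.   46.6] size [54.4 23.8] ang 79.4
-6.621798572435637 175.67613208829104
centre [485.7  65.2] size [60.7 27.5] ang 70.1
centre [485.7  65.2] size [60.7 27.5] ang 70.1
```

View pics/w10.png

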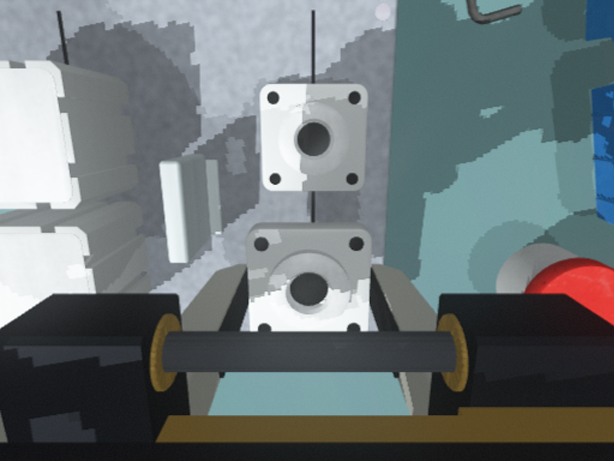

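Cap 1 is centred on the far line at (314,137) and square. Cap 2 is in the grip, directly behind it. Lowering.

>>> {"op": "step_arm", "data": {"deltas": [{"offset": [0,0.22,1.5],"roll": 0},{"offset": [0,0,1.5],"roll": 0},{"offset": [0,0,1],"roll": 0},{"offset": [0,0,0.6],"roll": 0},{"offset": [0,0,0.1],"roll": 0},{"offset": [0,0,0],"roll": 0}]}}

```text
t: 60.7
tool_pos: [0.5893, -0.0196, 0.0677]
orientation: [2.414, 2.01, 0.0]
force: [0.4, -0.5, -0.7]
opening: 0.0555
```

>>> {"op": "step_arm", "data": {"deltas": [{"offset": [0,0,0.1],"roll": 0},{"offset": [0,0,0],"roll": 0}]}}

```text
t: 60.95
tool_pos: [0.5894, -0.0196, 0.0676]
orientation: [2.414, 2.01, 0.001]
force: [-3.7, 0.9, 6.2]
opening: 0.0551
```

>>> {"op": "step_arm", "data": {"deltas": [{"offset": [0,0,0],"roll": 0},{"offset": [0,0,0],"roll": 0},{"offset": [0,0,0],"roll": 0},{"offset": [0,0,-3],"roll": 0},{"offset": [0,0,-4],"roll": 0},{"offset": [0,0,-4],"roll": 0},{"offset": [-3,0,-4],"roll": 0},{"offset": [-4,1.5,-4],"roll": 0},{"offset": [-4,2,-2],"roll": 0},{"offset": [-4,2,0],"roll": 0},{"offset": [0,0,0],"roll": 0},{"offset": [0,0,0],"roll": 0}], "fingers": 7}}

```text
t: 62.45
tool_pos: [0.6158, -0.1767, 0.276]
orientation: [-2.413, -2.009, 0.0]
force: [-0.1, -0.0, -0.3]
opening: 0.07
```

```bash
cat > e.py <<'E'
from seg import *
p=cams.read_camera("wrist"); save(p,"w11.png")
for X,z in (((.4712,.0684),.12),((.4589,.0015),.12),((.6007,.0425),.074),((.5891,-.0204),.074)):
    x,y=proj(p,(*X,z))*1.5; print(X,round(x),round(y))
def fr(xy,z):
    d=at(p,np.array(xy)/1.5,z)[:2]-[.530,.023]; c,s=np.cos(-.182),np.sin(-.182); return np.round([d[0]*c+d[1]*s,-d[0]*s+d[1]*c],4)
for n,z in (("block_1_centre",.091),("cap_1_centre",.071),("board_centre",.0845)):
    for r in cams.pinpoint(p,n): print(n,np.round(np.array(r["xy"])*1.5),round(r["score"],2),fr(np.array(r["xy"])*1.5,z))
print(robot.read_state()["tool_pos"])
E
python3 e.py
```

```text
(0.4712, 0.0684) 65 -98
(0.4589, 0.0015) 84 31
(0.6007, 0.0425) 306 -59
(0.5891, -0.0204) 310 45
cap_1_centre [108.  42.] 0.38 [-0.0783 -0.0292]
[ 0.6159978  -0.17586161  0.27668588]
```

View pics/w11.png

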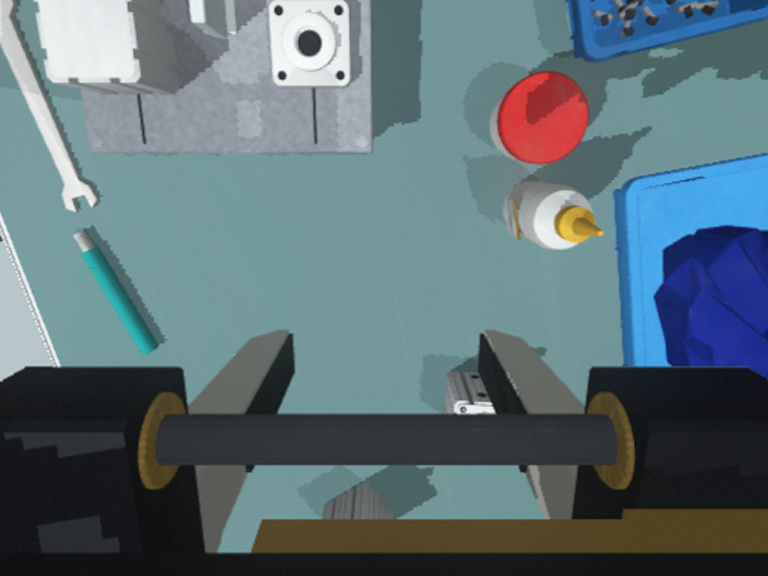

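Cap 2 (310,42) sits on the far line, and body 2 looks square, but the rest is cut off. One last look with the top camera for all four.

Run:
```python
from seg import *
p=cams.read_camera("top"); save(p,"t3.png",(240,130,345,235),5.5)
def fr(w):
    d=np.array(w)-[.530,.023]; c,s=np.cos(-.182),np.sin(-.182); return np.round([d[0]*c+d[1]*s,-d[0]*s+d[1]*c],4)
for n,z in (("block_1_centre",.091),("cap_1_centre",.071),("board_centre",.0845)):
    for r in cams.pinpoint(p,n): print(n,np.round((np.array(r["xy"])-[240,130])*5.5),round(r["score"],2),fr(at(p,r["xy"],z)[:2]))
for X,z in (((.4712,.0684),.12),((.4589,.0015),.12),((.6007,.0425),.08),((.5891,-.0204),.08),((.53,.023),.107)):
    print(X,np.round((proj(p,(*X,z))-[240,130])*5.5))
```

```text
block_1_centre [222. 409.] 0.58 [-0.0667  0.0274]
cap_1_centre [241. 174.] 0.61 [0.0729 0.0364]
board_centre [306. 293.] 0.81 [ 0.0076 -0.0098]
(0.4712, 0.0684) [213. 399.]
(0.4589, 0.0015) [336. 419.]
(0.6007, 0.0425) [248. 183.]
(0.5891, -0.0204) [359. 201.]
(0.53, 0.023) [291. 296.]
```

View pics/t3.png

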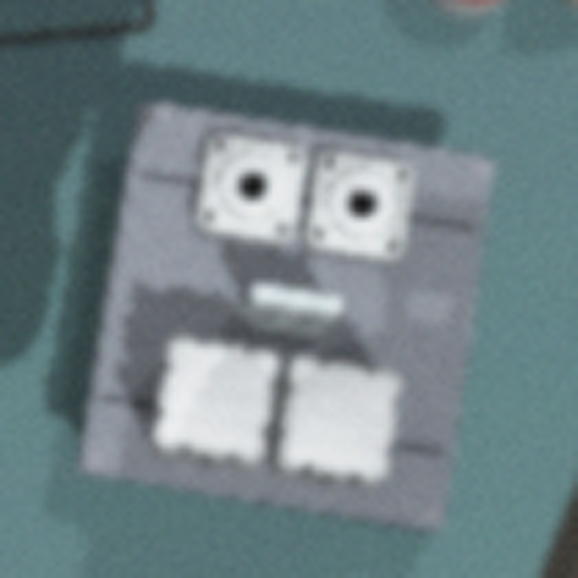

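All four pieces are square on the lines with small gaps: bodies at (217,403) and (340,420), caps at (253,185) and (362,204), handle at (297,300). Each is within about 2 mm of its expected pixel position. The gripper is clear, so I am handing in.

```bash
python3 -c "
from plant import robot
print(robot.close_job(), robot.read_state()['t'])"
```

```text
the job is handed in; nothing more can be done
the job is handed in; nothing more can be done
```

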